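Set the roller span of a bend-test support and lay the coupons on it

ROBOT

A 7-joint arm with a two-finger parallel gripper is mounted at the origin on a cart in front of the work surface, level with it; the furniture and walls round the work are solid. World frame = base frame: x ahead of the robot, y to its left, z up, the work surface at z = 0. Lengths are in mm, angles in rad, forces in N, time in s.
With the tool pointing down it reaches from about 350 to 900 mm from the base axis. Payload 7.2 kg.
Tool frame: the origin (TCP) lies at the very end of the fingers, on their centre line; the grasp point (between the pads) lies 19 mm behind it (ctrl.hold_point_z is the distance from the TCP to the grasp point, in mm); z points along the fingers, y is the line along which they close (so a half turn about z gives the same grasp; the last joint's range is limited). The gripper opens to 85 mm and grips with 20 to 120 N. Pads are 22 mm wide; open, the fingers measure 114 mm over their backs; the gripper's body (76 mm by 85 mm) begins 54 mm behind the grasp point. The pads swing forward as they close: fully open they stand 13 mm farther back than shut.
Start: joints at [-1.357, 0.411, -0.013, 1.596, 0.006, 1.134, -0.082], TCP at [173.813, 600.348, 231.297] pointing down, gripper open.
Joint ranges: [-2.95, 2.95], [-0.29, 1.99], [-1.47, 1.44], [0.14, 2.54], [-1.03, 4.17], [0.13, 1.85], [-2.86, 2.86]. Speed limits (rad/s): [2.39, 2.39, 3.01, 3.01, 3.14, 3.14, 3.14].

INTERFACE

Orientations are given as [roll, pitch, yaw] about the fixed x, y, z axes, in that order (R = Rz(yaw) Ry(pitch) Rx(roll)).
In Python, from plant import ctrl gives the robot as it stands. The module is installed in compiled form; this text tells all that it offers.
- The arm moves only by the shell command python3 -m crank 'ROWS' [OPENING]. ROWS is JSON, a list of rows, each a list of 6 numbers: the shift along the tool's x, y, z scaled (see below), then the turn, a rotation vector about the tool's x, y, z scaled (see below). In form: [[dx, dy, dz, wx, wy, wz], ...]. A call has 1 to 12 rows; each row shifts and turns the commanded pose from where the row before left it, along the tool's axes as they then stand; what a row does not reach is not made up. The controller multiplies each number of a shift by 0.04 m and each number of a turn by 2 pi rad. A row lasts 1/10 s, in which the tool goes at most 50 mm and 8.59 degrees, less where a joint would pass 70% of its speed; a pose out of reach is approached as far as the arm can. A call with a number of a shift or a turn outside -1 to 1 is refused whole. A call with a gripper value outside its range is refused whole. OPENING is the gripper's target within -1 to 1 (shut at 1, half-way at 0, fully open at -1), set as the call begins (- or left out, the last holds). The fingers move at their own pace and stop on an object; the grip force is fixed at half the most. Time passes only in rows, so rows that do not move let the fingers close. It gives the time, the measured TCP pose, the force, the opening and the grip force at its end, in the units of the state.
- ctrl.state(): the state, without advancing time (a new reading comes with each control period).
- ctrl.snapshot(name): name is "side" or "top" or "wrist"; returns a dict with "pixels" (400x640x3 uint8, red, green, blue), "fx", "fy", "cx", "cy" (pixels), "cam_to_world" (4x4, takes a point from camera to world coordinates). Camera axes: x right, y up, looking along -z (the intrinsics and any distortion apply to the point x, -y, -z); pixel columns grow to the right and rows downward; lengths in mm; the calibration is good to about 2 mm. A picture is of the moment at which its call begins. There is no depth.
- ctrl.close_job(): hands the job in; it is judged then, once.
The state is a dict: "clock": time; "joint_positions": joint angles; "joint_vel": joint speeds; "joint_efforts": joint torques, N m; "ee_pos": TCP position; "ee_rot": TCP orientation; "force": force on the tool from outside, world axes, zero at the start; "moment": the same for the moment, N m; "opening": finger opening in mm; "gripper_force": force on a finger pad.
Only numpy, scipy, OpenCV 4.12 (cv2) and the standard library are available. Lean on these libraries where they do the work, as an engineer would, in place of code of your own. Each camera call takes 0.05 s, during which the arm holds its last target. There are 200 camera calls.

TASK

Set the bend-test support: open the moving roller with the black knob well past the red flag, then close it back until the white pointer stands at the flag, so that the last turning is in the closing direction and the slack stays taken up that way. Then lay every weld coupon there is, lifting only the top one off the stack each time, flat across both rollers side by side, square to the rollers and about centred over the gap, and leave the flag and the other things on the bench alone.

Things in the scene. Friction and masses are not known exactly. Their poses are not given: they have to be found in the camera images.
- fixture: bend-test support: blue base plate 270 x 290 mm, 12 mm thick, fixed to the table at a varying place and yaw. Origin on the table; its x runs along the two parallel rollers, y across them (fixed roller on the +y side), z up. A gearbox 56 mm square, 61 mm high, with the knob on top stands at x = 0, y = -0.150 m. Scale bar, 38 mm high, at x = -0.13 m
- fixed_roller (a point): top of the fixed steel roller, mid-length, 60 mm above the table, at fixture x = 0, y = +0.045 m; axes as the fixture's. Each roller is 20 mm in diameter and clear for coupons over 108 mm to either side of this point along x, between 34 mm end collars
- moving_roller (a point): top of the moving roller, mid-length, like the fixed one, 60 mm above the table, at fixture x = 0, y = -0.045 m minus the value of joint carriage
- carriage (a joint): position of the moving roller's carriage in m: 0 at the start, grows as it opens (moves away from the fixed roller, towards the gearbox), up to 0.024. It moves only when the screw does: 2.5 mm per rad of screw turn
- knob (a joint): angle of the knob relative to the screw, within the drive's slack, -0.5 to +0.5 rad. Turned counter-clockwise from above it runs to +0.5 and then opens the carriage; clockwise it runs to -0.5 and then closes it; in between it turns freely (0.02 N m) and the carriage stands still. Driving takes 0.15 N m. At -0.5 the slack is taken up in the closing direction. Starts anywhere
- knob_grip (a point): centre of the round black fluted knob, 42 mm diameter and 28 mm tall (68 to 96 mm above the table), vertical axis; the point is 82 mm above the table and its x axis turns with the knob (white index line on top)
- pointer (a point): white pointer of the moving roller's carriage, at the scale bar; axes as the fixture's. Moves with the carriage
- flag_mark (a point): mark of the red flag that shows the wanted setting, 6 to 12 mm on the opening side of the pointer at the start; axes as the fixture's. The pointer is on the flag when its y in the frame of this mark is zero; negative means opened past the flag. The flag is a red block 10 x 12 x 10 mm, top 48 mm above the table, that slides stiffly on the scale bar
- coupon_a: a steel weld bend-test coupon, a flat bar 190 mm long (its y axis), 26 mm wide (x), 12 mm thick (z), 0.4 kg, with a dark weld band across the middle; origin at the centre of its underside; bottom of the stack, on one of two fixed black rubber mats 7 mm thick, either left or right of the fixture
- coupon_b: a steel weld bend-test coupon, a flat bar 190 mm long (its y axis), 26 mm wide (x), 12 mm thick (z), 0.4 kg, with a dark weld band across the middle; origin at the centre of its underside; lies on coupon_a in the stack
- coupon_c: a steel weld bend-test coupon, a flat bar 190 mm long (its y axis), 26 mm wide (x), 12 mm thick (z), 0.4 kg, with a dark weld band across the middle; origin at the centre of its underside; lies on coupon_b as the top of the stack, or is absent
- coupon_d: a steel weld bend-test coupon, a flat bar 190 mm long (its y axis), 26 mm wide (x), 12 mm thick (z), 0.4 kg, with a dark weld band across the middle; origin at the centre of its underside; lies alone on a rubber mat, or is absent
- coupon_e: a steel weld bend-test coupon, a flat bar 190 mm long (its y axis), 26 mm wide (x), 12 mm thick (z), 0.4 kg, with a dark weld band across the middle; origin at the centre of its underside; lies alone on a rubber mat, or is absent
- earplug_pot: bystander: orange and white pot, 50 mm across, 42 mm tall; origin under its centre
- steel_cup: bystander: galvanised cup, 65 mm across, 64 mm tall; origin under its centre
- tape_measure: bystander: yellow tape measure, 33 x 81 x 64 mm; origin under its centre

How it is judged (in metres and radians):
On the way, in this order (a step that is already met when the one before it is completed fails the run):
1. the moving roller is opened at least 2.5 mm past the flag (y of pointer in the frame of flag_mark below -0.0025 m), for 0.1 s.
2. the pointer is back at the flag within 2 mm, with the slack taken up in the closing direction (y of pointer in the frame of flag_mark between -0.002 and 0.002 m and value of joint knob below -0.3 rad), for 0.3 s.
At the end, for the whole second after the job is handed in: pointer within 2 mm of the flag, joint knob below -0.3 (slack taken up closing); every coupon at rest flat (0.06 rad) on both rollers, square to them within 0.2 rad, centre within 100 mm of the middle along the rollers and at fixture y -0.030 to 0.020 (all of step 2 and x of coupon_a in the frame of fixture between -0.1 and 0.1 m and y of coupon_a in the frame of fixture between -0.03 and 0.02 m and z of coupon_a in the frame of fixture between 0.056 and 0.065 m and angle between the y axis of each of coupon_a, coupon_b, coupon_c, coupon_d, coupon_e and the y axis of fixture, either way round below 0.2 rad and angle between the z axis of each of coupon_a, coupon_b, coupon_c, coupon_d, coupon_e and the z axis of fixture, either way round below 0.06 rad and linear speed of each of coupon_a, coupon_b, coupon_c, coupon_d, coupon_e below 0.02 m/s and x of coupon_b in the frame of fixture between -0.1 and 0.1 m and y of coupon_b in the frame of fixture between -0.03 and 0.02 m and z of coupon_b in the frame of fixture between 0.056 and 0.065 m and x of coupon_c in the frame of fixture between -0.1 and 0.1 m and y of coupon_c in the frame of fixture between -0.03 and 0.02 m and z of coupon_c in the frame of fixture between 0.056 and 0.065 m and x of coupon_d in the frame of fixture between -0.1 and 0.1 m and y of coupon_d in the frame of fixture between -0.03 and 0.02 m and z of coupon_d in the frame of fixture between 0.056 and 0.065 m and x of coupon_e in the frame of fixture between -0.1 and 0.1 m and y of coupon_e in the frame of fixture between -0.03 and 0.02 m and z of coupon_e in the frame of fixture between 0.056 and 0.065 m); the robot touches nothing.
It fails at once if a lower coupon is lifted from the stack together with the one above it ((horizontal distance between coupon_b and fixture above 0.22 m and height (world z) of coupon_b above 0.035 m and z of coupon_b in the frame of coupon_a between 0.006 and 0.018 m and contact force between coupon_a and coupon_b above 0.5 N) or (horizontal distance between coupon_c and fixture above 0.22 m and height (world z) of coupon_c above 0.047 m and z of coupon_c in the frame of coupon_b between 0.006 and 0.018 m and contact force between coupon_b and coupon_c above 0.5 N)).
It fails at once if the flag is moved by more than 2 mm (distance of flag_mark from where it was at the start of the episode above 0.002 m).
It fails at once if a bystander is moved by more than 30 mm (distance of any of earplug_pot, steel_cup, tape_measure from where it was at the start of the episode above 0.03 m).
Of coupon_c, coupon_d, coupon_e only 1 to 2 are there at a start; the rules pass over those that are not, and their reading is None.
At some moment in a run one of coupon_d, coupon_e may be knocked a few centimetres aside while the robot is not near it.
It also fails if it takes over 208 s, if anything falls off the work surface, if the arm or the gripper's body presses on something with over 40 N, if the wrist force passes 120 N, or if a joint passes its speed limit or range.

## Working session

There is one attempt and no reset: what is moved stays moved. The work goes in short steps, Python scripts to look and compute and a shell command to move; the robot and the scene stay as the last step left them, time stands still between calls to the robot, and variables do not carry over. Pictures are saved under pics/ and viewed, at most 19 in all, crops included, and the job is handed in when it is done.

```bash
mkdir -p pics; cat > h.py <<'E'
import numpy as np, cv2
from plant import ctrl
from scipy.spatial.transform import Rotation as R
def snap(n,f=None):
    s=ctrl.snapshot(n)
    if f: cv2.imwrite('pics/'+f,s['pixels'][...,::-1]); np.savez('pics/'+f+'.npz',**s)
    return s
def ray(s,uv):
    T=np.array(s['cam_to_world']);uv=np.atleast_2d(np.float64(uv))
    d=np.c_[(uv[:,0]-s['cx'])/s['fx'],-(uv[:,1]-s['cy'])/s['fy'],-np.ones(len(uv))]
    return T[:3,3],d@T[:3,:3].T
def onz(s,uv,z):
    o,d=ray(s,uv); return o+d*((z-o[2])/d[:,2])[:,None]
def proj(s,p):
    T=np.array(s['cam_to_world']);q=(np.atleast_2d(p)-T[:3,3])@T[:3,:3]
    return np.c_[s['cx']+s['fx']*q[:,0]/-q[:,2],s['cy']+s['fy']*q[:,1]/q[:,2]]
E
python3 - <<'E'
from h import *
print(ctrl.state())
for n in('top','side','wrist'):
    s=snap(n,n+'0.png');print(n,{k:v for k,v in s.items() if k!='pixels'})
E
```

```text
{'clock': 0.0, 'joint_positions': array([-1.35721888,  0.41188418, -0.01272547,  1.59706641,  0.00558759,
        1.13428562, -0.08218947]), 'joint_vel': array([ 9.52496249e-04, -4.41769663e-04, -4.23341438e-04,  1.40531999e-03,
        4.58190584e-04, -4.47134744e-04, -6.75494138e-05]), 'joint_efforts': array([ 1.49901389e-03, -6.00630999e+01,  6.82968143e-01, -2.99411219e+01,
        1.39323680e-02,  1.03074411e-02,  2.90288983e-05]), 'ee_pos': array([173.67887989, 599.86014399, 230.45362985]), 'ee_rot': array([-3.13998748e+00,  9.75941199e-05,  2.85985764e+00]), 'force': array([-0.48672644, -0.17521817,  0.20158308]), 'moment': array([ 0.00434672,  0.01921583, -0.0029486 ]), 'gripper_force': 0.0, 'opening': 85.6307963635597}
top {'fx': 500.2745753866486, 'fy': 500.2745753866486, 'cx': 310.92041203601997, 'cy': 194.17164245896905, 'cam_to_world': array([[-9.78930512e-03,  9.98097670e-01, -6.08704361e-02,
         5.21517232e+02],
       [-9.99837961e-01, -1.06896949e-02, -1.44838905e-02,
        -6.69272851e+01],
       [-1.51070238e-02,  6.07187854e-02,  9.98040584e-01,
         1
[... 330 characters left out ...]
e-01,  3.99767997e-01, -7.38473076e-01,
        -8.59949585e+02],
       [-2.47587169e-02,  8.71406846e-01,  4.89935827e-01,
         6.44413882e+02],
       [ 0.00000000e+00,  0.00000000e+00,  0.00000000e+00,
         1.00000000e+00]])}
wrist {'fx': 306.7867554831888, 'fy': 306.7867554831888, 'cx': 316.9508313390723, 'cy': 195.36465758579, 'cam_to_world': array([[ 2.78764816e-01, -9.14816697e-01, -2.92233790e-01,
         9.92598098e+01],
       [ 9.60356763e-01,  2.64831173e-01,  8.70593973e-02,
         6.21104434e+02],
       [-2.25077314e-03, -3.04917793e-01,  9.52376015e-01,
         3.73290714e+02],
       [ 0.00000000e+00,  0.00000000e+00,  0.00000000e+00,
         1.00000000e+00]])}
```

View pics/top0.png

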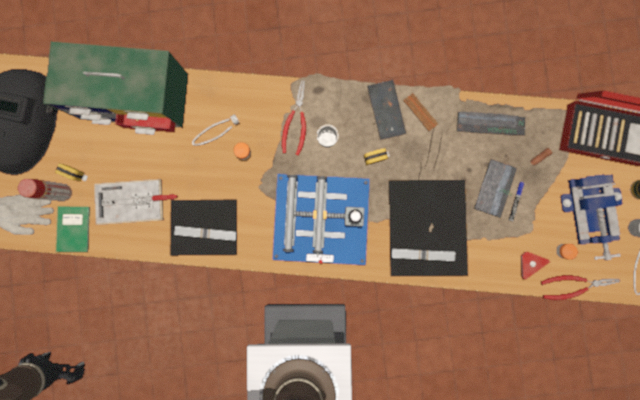

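View pics/side0.png

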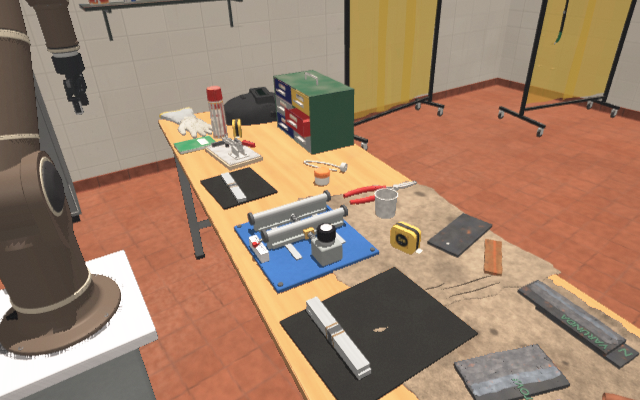

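The top view shows the blue fixture at about (321,219), with the knob at (355,216) and the scale with its flag at (320,259). There are coupons on the left mat at (205,234) and on the right mat at (423,255). In the side view the right one looks like the stack. Next I'll measure.

```bash
python3 - <<'E'
from h import *
t=dict(np.load('pics/top0.png.npz'))
im=t['pixels'];hsv=cv2.cvtColor(im,cv2.COLOR_RGB2HSV)
m=cv2.inRange(hsv,(100,120,60),(125,255,255));m[:,:270]=0;m[:,375:]=0
cs=np.vstack([c for c in cv2.findContours(m,0,1)[0] if cv2.contourArea(c)>30])
W=onz(t,cs[:,0],12)[:,:2].astype(np.float32)
print('fixture',cv2.minAreaRect(W))
for nm,(a,b,c,d) in dict(L=(170,240,200,255),R=(390,468,182,275)).items():
    g=im[c:d,a:b].min(2); mm=(g>110).astype(np.uint8)
    for q in cv2.findContours(mm,0,1)[0]:
        if cv2.contourArea(q)>150:
            for z in(19,31,43):
                print(nm,z,cv2.minAreaRect(onz(t,q[:,0]+[a,c],z)[:,:2].astype(np.float32)))
a=cv2.resize(im[165:270,265:375],None,fx=5,fy=5,interpolation=cv2.INTER_CUBIC)
cv2.imwrite('pics/c1.png',a[...,::-1])
s=dict(np.load('pics/side0.png.npz'))['pixels']
a=cv2.resize(s[170:380,190:390],None,fx=2.8,fy=2.8,interpolation=cv2.INTER_CUBIC)
cv2.imwrite('pics/c2.png',a[...,::-1])
E
```

```text
fixture ((539.5804443359375, -74.61549377441406), (283.4385681152344, 261.1724853515625), 86.43329620361328)
L 19 ((499.525634765625, 285.1051025390625), (192.4242401123047, 28.798076629638672), 83.95496368408203)
L 31 ((499.6960144042969, 282.3768615722656), (190.93295288085938, 28.574861526489258), 83.95497131347656)
L 43 ((499.86651611328125, 279.64862060546875), (189.441650390625, 28.351686477661133), 83.95494079589844)
R 19 ((426.7222900390625, -387.61688232421875), (193.0433807373047, 30.768709182739258), 86.57350158691406)
R 31 ((427.4569396972656, -385.13153076171875), (191.54727172851562, 30.530256271362305), 86.57350158691406)
R 43 ((428.19158935546875, -382.6462097167969), (190.0511932373047, 30.29180335998535), 86.57350158691406)
```

View pics/c1.png

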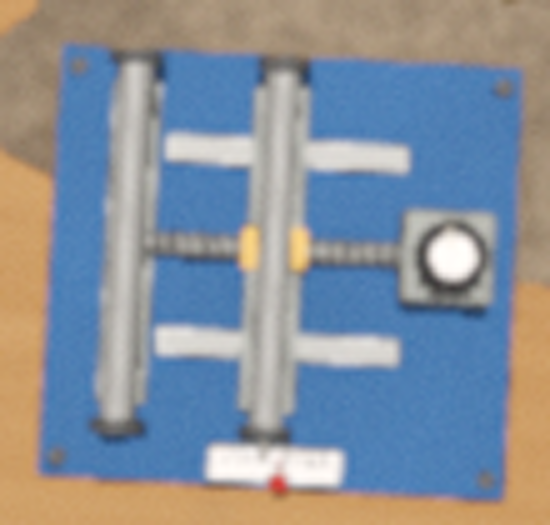

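View pics/c2.png

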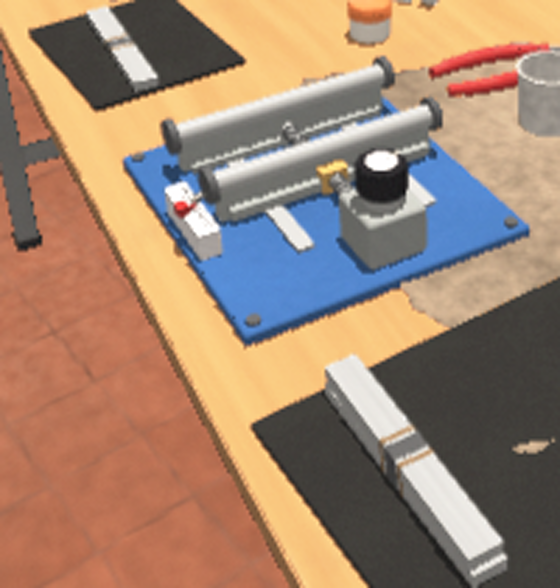

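```bash
python3 - <<'E'
from h import *
t=dict(np.load('pics/top0.png.npz'));s=dict(np.load('pics/side0.png.npz'))
# knob top white cap centroid both views
def cen(v,box,f):
    a,b,c,d=box;g=v['pixels'][c:d,a:b].astype(int);m=f(g)
    y,x=np.nonzero(m);return np.array([x.mean()+a,y.mean()+c]),len(x)
w=lambda g:g.min(2)>190
kt,n=cen(t,(347,364,207,225),w);ks,n2=cen(s,(318,336,222,236),w)
print(kt,n,ks,n2)
def tri(a,b):
    o1,d1=ray(t,a);o2,d2=ray(s,b);d1=d1[0];d2=d2[0]
    k=np.linalg.lstsq(np.c_[d1,-d2],o2-o1,rcond=None)[0]
    p,q=o1+k[0]*d1,o2+k[1]*d2;return (p+q)/2,np.linalg.norm(p-q)
print('knob tri',tri(kt,ks),'onz96',onz(t,kt,96),onz(s,ks,96))
red=lambda g:(g[...,0]>130)&(g[...,1]<70)&(g[...,2]<80)
ft,n=cen(t,(310,332,250,268),red);fs,n2=cen(s,(250,262,235,250),red)
print('flag',ft,n,fs,n2,tri(ft,fs))
yaw=-.0623;K=onz(t,kt,96)[0,:2];Rm=np.array([[np.cos(yaw),-np.sin(yaw)],[np.sin(yaw),np.cos(yaw)]])
O=K+Rm@[0,150];print('origin',O)
for nm,P in(('fix+',[100,45]),('fix-',[-100,45]),('mov+',[100,-45]),('mov-',[-100,-45])):
    p=O+Rm@P; print(nm,(proj(t,[*p,60])-[265,165])*5)
print('flag in fix (z43)',Rm.T@(onz(t,ft,43)[0,:2]-O))
# stack height
for nm,box,sb,ang in(('L',(170,240,200,255),(215,250,170,205),83.95),('R',(390,468,182,275),(300,375,290,380),86.57)):
    a,b,c,d=box
    mt=lambda g:g.min(2)>110
    ct,_=cen(t,box,mt);cs_,_=cen(s,sb,mt)
    print(nm,ct,cs_,tri(ct,cs_))
    for z in(19,31,43):
        C=onz(t,ct,z)[0,:2];e=np.array([np.cos(np.radians(ang)),np.sin(np.radians(ang))]);n=np.array([-e[1],e[0]])
        print(z,[proj(s,[*(C+e*95*i+n*13*j),z]).round(1)[0].tolist() for i,j in((1,1),(1,-1),(-1,-1),(-1,1))])
a,b,c,d=300,380,290,385
cv2.imwrite('pics/c3.png',cv2.resize(s['pixels'][c:d,a:b],None,fx=6,fy=6,interpolation=cv2.INTER_NEAREST)[...,::-1])
E
```

```text
[355.06060606 215.84848485] 66 [326.32835821 226.80597015] 67
knob tri (array([ 546.84749988, -174.78807204,   98.50269028]), np.float64(1.7675754339651768)) onz96 [[ 546.1272865  -174.52119246   96.        ]] [[ 549.63554809 -172.03841881   96.        ]]
 ** On entry to DLASCL parameter number  4 had an illegal value
 ** On entry to DLASCL parameter number  4 had an illegal value
 ** On entry to DLASCL parameter number  4 had an illegal value
 ** On entry to DLASCL parameter number  4 had an illegal value
 ** On entry to DLASCL parameter number  5 had an illegal value
 ** On entry to DLASCL parameter number  4 had an illegal value<stdin>:6: RuntimeWarning: Mean of empty slice.
  ret = ret.dtype.type(ret / rcount)
Traceback (most recent call last):
numpy.linalg.LinAlgError: SVD did not converge in Linear Least Squares
```

```bash
python3 - <<'E' 2>&1 | grep -v DLA
from h import *
t=dict(np.load('pics/top0.png.npz'));s=dict(np.load('pics/side0.png.npz'))
def cen(v,box,f):
    a,b,c,d=box;g=v['pixels'][c:d,a:b].astype(int);m=f(g)
    y,x=np.nonzero(m);return np.array([x.mean()+a,y.mean()+c])
def tri(a,b):
    o1,d1=ray(t,a);o2,d2=ray(s,b);d1=d1[0];d2=d2[0]
    k=np.linalg.lstsq(np.c_[d1,-d2],o2-o1,rcond=None)[0]
    p,q=o1+k[0]*d1,o2+k[1]*d2;return (p+q)/2,np.linalg.norm(p-q)
red=lambda g:(g[...,0]>120)&(g[...,1]<.6*g[...,0])&(g[...,2]<.6*g[...,0])
ft=cen(t,(315,327,255,266),red)
K=np.array([546.1,-174.5]);yaw=-.0623;Rm=np.array([[np.cos(yaw),-np.sin(yaw)],[np.sin(yaw),np.cos(yaw)]])
O=K+Rm@[0,150];print('origin',O)
for nm,P in(('fix+',[100,45]),('fix-',[-100,45]),('mov+',[100,-45]),('mov-',[-100,-45])):
    p=O+Rm@P; print(nm,(proj(t,[*p,60])-[265,165])*5)
print('flag in fix (z43)',Rm.T@(onz(t,ft,43)[0,:2]-O))
for nm,box,sb,ang in(('L',(170,240,200,255),(215,250,170,205),83.95),('R',(390,468,182,275),(300,375,290,380),86.57)):
    mt=lambda g:g.min(2)>110
    ct=cen(t,box,mt);cs_=cen(s,sb,mt)
    print(nm,ct,cs_,tri(ct,cs_))
    for z in(19,31,43):
        C=onz(t,ct,z)[0,:2];e=np.array([np.cos(np.radians(ang)),np.sin(np.radians(ang))]);n=np.array([-e[1],e[0]])
        print(z,C,[proj(s,[*(C+e*95*i+n*13*j),z]).round(1)[0].tolist() for i,j in((1,1),(1,-1),(-1,-1),(-1,1))])
a,b,c,d=300,380,290,385
cv2.imwrite('pics/c3.png',cv2.resize(s['pixels'][c:d,a:b],None,fx=6,fy=6,interpolation=cv2.INTER_NEAREST)[...,::-1])
E
```

```text
origin [555.43895606 -24.79100261]
fix+ [[131.50082925  73.35935208]]
fix- [[113.23897555 404.80857475]]
mov+ [[280.03628053  80.94300969]]
mov- [[262.93952222 412.81551312]]
flag in fix (z43) [-142.81275167  -54.83297336]
L [205.03914591 232.84163701] [231.3480663  184.75414365] (array([497.56887222, 285.05534691,  20.55136386]), np.float64(4.22063138117894))
19 [499.50721593 284.59963498] [[220.6, 173.9], [228.3, 172.2], [246.3, 197.4], [237.7, 199.6]]
31 [499.67779323 281.8753064 ] [[220.4, 170.9], [228.2, 169.2], [246.2, 194.2], [237.6, 196.4]]
43 [499.84837054 279.15097781] [[220.2, 167.9], [228.1, 166.1], [246.2, 191.0], [237.5, 193.1]]
R [423.12376238 253.99834983] [329.85658915 333.69234496] (array([ 423.74520679, -383.50761907,   22.25827517]), np.float64(11.1033209602327))
19 [ 428.36210459 -386.96215909] [[306.3, 305.9], [317.6, 301.2], [370.9, 368.9], [358.2, 375.6]]
31 [ 429.08405549 -384.48189341] [[305.7, 300.6], [317.0, 295.9], [370.6, 363.0], [357.8, 369.6]]
43 [ 429.80600639 -382.00162773] [[305.1, 295.3], [316.5, 290.6], [370.2, 357.0], [357.4, 363.5]]
```

View pics/c3.png

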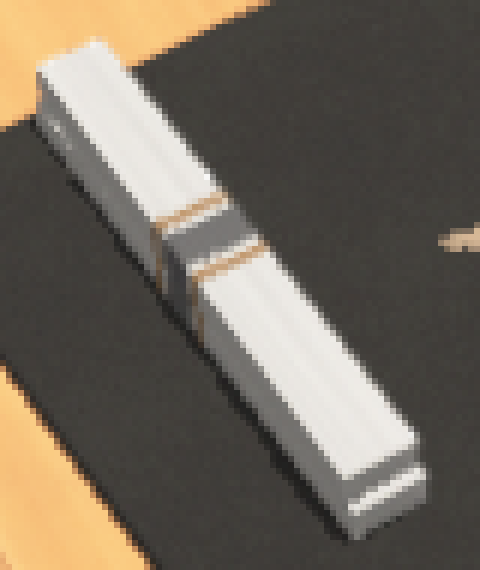

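The stack has two coupons (its top surface fits z=31) and there is a single coupon on the left mat, so three in all. I'm moving to the knob.

```bash
cat >> h.py <<'E'
def delta(x,y,z,yaw=None):
    st=ctrl.state();r=R.from_euler('xyz',st['ee_rot']);d=np.array([x,y,z])-st['ee_pos']
    o=r.inv().apply(d)/40
    w=np.zeros(3)
    if yaw is not None: w=(r.inv()*R.from_euler('xyz',[np.pi,0,yaw])).as_rotvec()/(2*np.pi)
    print('total shift units',o.round(3),'turn units',w.round(4),'| pos',st['ee_pos'].round(1),'rot',st['ee_rot'].round(3),'j',st['joint_positions'].round(2),'t',st['clock'],'F',st['force'].round(1),'op',round(st['opening'],1))
E
python3 -m crank '[[-0.6,-0.67,0.08,0,0,0],[-0.6,-0.67,0.08,0,0,0],[-0.6,-0.67,0.08,0,0,0],[-0.6,-0.67,0.08,0,0,0],[-0.6,-0.67,0.08,0,0,0],[-0.6,-0.67,0.08,0,0,0],[-0.6,-0.67,0.08,0,0,0],[-0.6,-0.67,0.08,0,0,0],[-0.6,-0.67,0.08,0,0,0],[-0.6,-0.67,0.08,0,0,0],[-0.6,-0.67,0.08,0,0,0],[-0.6,-0.67,0.08,0,0,0]]' -1
python3 -m crank '[[-0.6,-0.67,0.08,0,0,0],[-0.6,-0.67,0.08,0,0,0],[-0.6,-0.67,0.08,0,0,0],[-0.6,-0.67,0.08,0,0,0],[-0.6,-0.67,0.08,0,0,0],[-0.6,-0.67,0.08,0,0,0],[-0.6,-0.67,0.08,0,0,0],[-0.6,-0.67,0.08,0,0,0],[-0.6,-0.67,0.08,0,0,0],[-0.6,-0.67,0.08,0,0,0],[-0.6,-0.67,0.08,0,0,0],[0,0,0,0,0,0]]'
python3 -c "from h import *;delta(546.3,-174.5,140)"
```

```text
clock: 1.35
ee_pos: [361.3, 209.9, 192.8]
ee_rot: [3.141, -0.0, 2.86]
force: [0.3, 0.9, -0.1]
opening: 85.5
gripper_force: 0.0
clock: 2.55
ee_pos: [533.4, -150.3, 157.3]
ee_rot: [-3.139, 0.001, 2.854]
force: [-0.2, -0.1, -0.4]
opening: 85.3
gripper_force: 0.0
total shift units [-0.481 -0.486  0.436] turn units [0. 0. 0.] | pos [ 533.4 -150.3  157.3] rot [-3.139e+00  1.000e-03  2.854e+00] j [-0.18  0.39  0.47  1.88 -0.21  0.92  1.67] t 2.55 F [-0.2 -0.1 -0.4] op 85.3
```

```bash

python3 -m crank '[[-0.48,-0.49,0.4,0,0,0],[0,0,0,0,0,0.0235],[0,0,0,0,0,0.0235],[0,0,0,0,0,0.0235],[0,0,0,0,0,0.0235],[0,0,0,0,0,0.0235],[0,0,0,0,0,0.0235],[0,0,0,0,0,0.0235],[0,0,0,0,0,0.0235],[0,0,0,0,0,0.0235],[0,0,0,0,0,0.0235],[0,0,0,0,0,0.0235]]'
python3 -m crank '[[0,0,0,0,0,0.0235],[0,0,0,0,0,0.0235],[0,0,0,0,0,0.0235],[0,0,0,0,0,0.0235],[0,0,0,0,0,0.0235],[0,0,0,0,0,0.0235],[0,0,0,0,0,0.0235],[0,0,0,0,0,0.0235],[0,0,0,0,0,0]]'
python3 - <<'E'
from h import *
delta(546.3,-174.5,66)
s=snap('wrist','w1.png');print(proj(s,[546.1,-174.5,96]))
E
```

```text
clock: 3.75
ee_pos: [545.4, -168.4, 141.5]
ee_rot: [-3.141, -0.001, 1.23]
force: [-0.0, -0.1, 0.5]
opening: 85.4
gripper_force: 0.0
clock: 4.65
ee_pos: [545.4, -168.4, 141.1]
ee_rot: [-3.141, 0.001, 0.053]
force: [-0.4, 0.2, 0.3]
opening: 85.0
gripper_force: 0.0
total shift units [0.017 0.155 1.877] turn units [0. 0. 0.] | pos [ 545.4 -168.4  141.1] rot [-3.141e+00  1.000e-03  5.300e-02] j [-0.57  0.7   1.18  1.88 -0.74  1.09 -0.61] t 4.65 F [-0.4  0.2  0.3] op 85.0
[[325.03631767 221.10375882]]
```

View pics/w1.png

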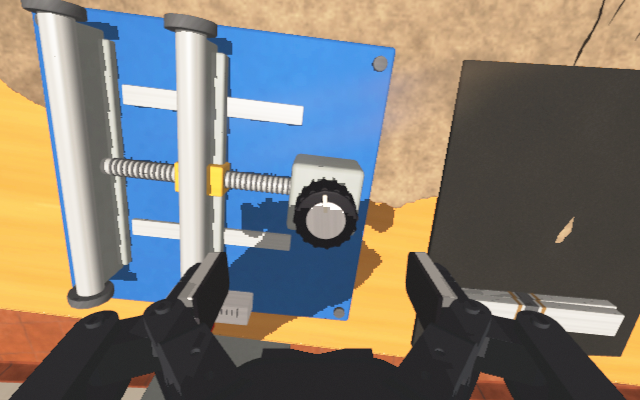

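The wrist view shows the knob at (325,221), right where it was predicted. I'll descend, grip it and turn it counter-clockwise.

```bash

python3 -m crank '[[0.02,0.15,0.5,0,0,0],[0,0,0.5,0,0,0],[0,0,0.5,0,0,0],[0,0,0.37,0,0,0],[0,0,0,0,0,0]]'
python3 -c "from h import *;delta(546.3,-174.5,66)"
python3 -m crank '[[0,0,0,0,0,0],[0,0,0,0,0,0],[0,0,0,0,0,0],[0,0,0,0,0,0],[0,0,0,0,0,0],[0,0,0,0,0,0],[0,0,0,0,0,0],[0,0,0,0,0,0],[0,0,0,0,0,0],[0,0,0,0,0,0]]' 1
python3 -m crank '[[0,0,0,0,0,-0.02],[0,0,0,0,0,-0.02],[0,0,0,0,0,-0.02],[0,0,0,0,0,-0.02],[0,0,0,0,0,-0.02],[0,0,0,0,0,-0.02]]'
python3 - <<'E'
from h import *
delta(546.3,-174.5,66);print(ctrl.state()['moment'])
s=snap('top');im=s['pixels'];np.savez('pics/t2.npz',**s)
E
```

```text
clock: 5.2
ee_pos: [545.8, -174.6, 65.3]
ee_rot: [-3.14, 0.003, 0.057]
force: [-0.7, -0.0, 0.5]
opening: 85.0
gripper_force: 0.0
total shift units [ 0.014 -0.001 -0.018] turn units [0. 0. 0.] | pos [ 545.8 -174.6   65.3] rot [-3.14e+00  3.00e-03  5.70e-02] j [-0.48  0.79  1.06  1.92 -0.85  0.97 -0.53] t 5.2 F [-0.7 -0.   0.5] op 85.0
clock: 6.2
ee_pos: [547.3, -174.1, 68.1]
ee_rot: [-3.139, -0.001, 0.056]
force: [-2.5, 5.7, 10.3]
opening: 40.3
gripper_force: 59.3
clock: 6.8
ee_pos: [547.1, -173.5, 68.1]
ee_rot: [-3.14, -0.003, 0.815]
force: [-3.9, 5.7, 9.2]
opening: 40.3
gripper_force: 59.3
total shift units [-0.031  0.002  0.052] turn units [0. 0. 0.] | pos [ 547.1 -173.5   68.1] rot [-3.14e+00 -3.00e-03  8.15e-01] j [-0.39  0.68  0.89  1.91 -0.69  0.88  0.09] t 6.8 F [-3.9  5.7  9.2] op 40.3
[ 1.43239692  0.78634121 -0.10907332]
```

```bash

python3 -m crank '[[0,0,0,0,0,-0.022],[0,0,0,0,0,-0.022],[0,0,0,0,0,-0.022],[0,0,0,0,0,-0.022],[0,0,0,0,0,-0.022],[0,0,0,0,0,-0.022],[0,0,0,0,0,-0.022],[0,0,0,0,0,-0.022],[0,0,0,0,0,-0.022],[0,0,0,0,0,-0.022],[0,0,0,0,0,-0.022],[0,0,0,0,0,-0.022]]'
python3 -m crank '[[0,0,0,0,0,-0.022],[0,0,0,0,0,-0.022],[0,0,0,0,0,-0.022],[0,0,0,0,0,-0.022],[0,0,0,0,0,-0.022],[0,0,0,0,0,-0.022],[0,0,0,0,0,-0.022],[0,0,0,0,0,0]]'
python3 - <<'E'
from h import *
delta(546.3,-174.5,66);print(ctrl.state()['moment'])
s=snap('side','s3.png');t=snap('top','t3.png')
a=cv2.resize(s['pixels'][215:275,235:335],None,fx=6,fy=6,interpolation=cv2.INTER_CUBIC)
b=cv2.resize(t['pixels'][165:270,265:375],None,fx=5,fy=5,interpolation=cv2.INTER_CUBIC)
a=cv2.resize(a,(440,264)); b=cv2.resize(b,(360,343))
o=np.zeros((343,800,3),np.uint8);o[:264,:440]=a;o[:,440:]=b
cv2.imwrite('pics/c4.png',o[...,::-1])
E
```

```text
clock: 8.05
ee_pos: [546.0, -173.5, 68.1]
ee_rot: [3.14, -0.003, 2.474]
force: [-6.4, 6.9, 11.2]
opening: 40.8
gripper_force: 60.7
clock: 8.85
ee_pos: [545.8, -174.2, 68.1]
ee_rot: [3.139, -0.001, -2.843]
force: [-5.8, 4.8, 12.2]
opening: 40.5
gripper_force: 60.9
total shift units [-0.011 -0.011  0.052] turn units [0. 0. 0.] | pos [ 545.8 -174.2   68.1] rot [ 3.139e+00 -1.000e-03 -2.843e+00] j [ 0.08  0.52  0.19  1.89 -0.14  0.75  2.22] t 8.85 F [-5.8  4.8 12.2] op 40.5
[ 1.26650115  1.34216792 -0.03296584]
```

View pics/c4.png

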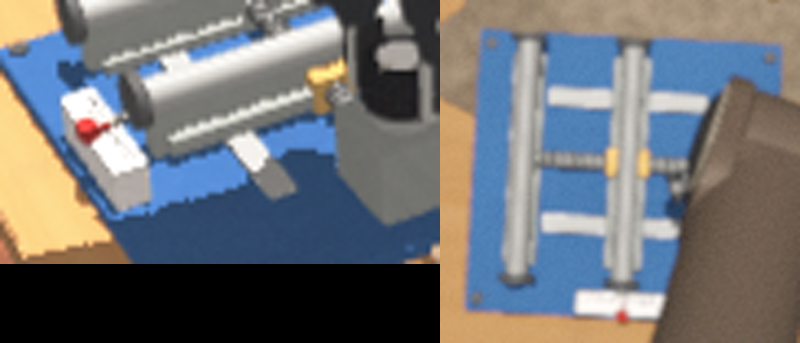

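The pointer now looks close to the flag. I'll turn a bit further, regrip, and open well past it.

```bash

python3 -m crank '[[0,0,0,0,0,-0.022],[0,0,0,0,0,-0.022],[0,0,0,0,0,-0.022],[0,0,0,0,0,0]]'
python3 -m crank '[[0,0,0,0,0,0],[0,0,0,0,0,0],[0,0,-0.1,0,0,0],[0,0,0,0,0,0],[0,0,0,0,0,0],[0,0,0,0,0,0],[0,0,0,0,0,0],[0,0,0,0,0,0]]' -1
python3 -m crank '[[0,0,0,0,0,0.0235],[0,0,0,0,0,0.0235],[0,0,0,0,0,0.0235],[0,0,0,0,0,0.0235],[0,0,0,0,0,0.0235],[0,0,0,0,0,0.0235],[0,0,0,0,0,0.0235],[0,0,0,0,0,0.0235],[0,0,0,0,0,0.0235],[0,0,0,0,0,0.0235],[0,0,0,0,0,0.0235],[0,0,0,0,0,0.0235]]'
python3 -m crank '[[0,0,0,0,0,0.0235],[0,0,0,0,0,0.0235],[0,0,0,0,0,0.0235],[0,0,0,0,0,0.0235],[0,0,0,0,0,0.0235],[0,0,0,0,0,0.0235],[0,0,0,0,0,0.0235],[0,0,0,0,0,0.0235],[0,0,0,0,0,0.0235],[0,0,0,0,0,0]]'
python3 - <<'E'
from h import *
delta(546.3,-174.5,67)
w=snap('wrist','w4.png')
for p in([-130,-45],[-130,-57]): 
    yaw=-.0623;c,s_=np.cos(yaw),np.sin(yaw)
    print(proj(w,[555.4+c*p[0]-s_*p[1],-24.8+s_*p[0]+c*p[1],45]))
E
```

```text
clock: 9.35
ee_pos: [545.9, -174.5, 68.0]
ee_rot: [3.14, -0.0, -2.429]
force: [-5.9, 5.3, 11.8]
opening: 40.4
gripper_force: 60.9
clock: 10.15
ee_pos: [546.7, -175.3, 70.8]
ee_rot: [3.141, -0.0, -2.434]
force: [-0.3, -0.1, 1.0]
opening: 85.3
gripper_force: 0.0
clock: 11.35
ee_pos: [546.8, -175.2, 70.9]
ee_rot: [3.141, -0.0, 2.072]
force: [1.2, 0.7, 0.6]
opening: 85.3
gripper_force: 0.0
clock: 12.35
ee_pos: [546.8, -175.0, 70.5]
ee_rot: [-3.141, 0.001, 0.747]
force: [-1.0, -0.8, 0.3]
opening: 85.3
gripper_force: 0.0
total shift units [ 0.    -0.017  0.089] turn units [0. 0. 0.] | pos [ 546.8 -175.    70.5] rot [-3.141e+00  1.000e-03  7.470e-01] j [-0.4   0.69  0.9   1.91 -0.69  0.89  0.03] t 12.35 F [-1.  -0.8  0.3] op 85.3
[[ 42.73670778 254.13342033]]
[[ 59.87260822 266.59681947]]
```

View pics/w4.png

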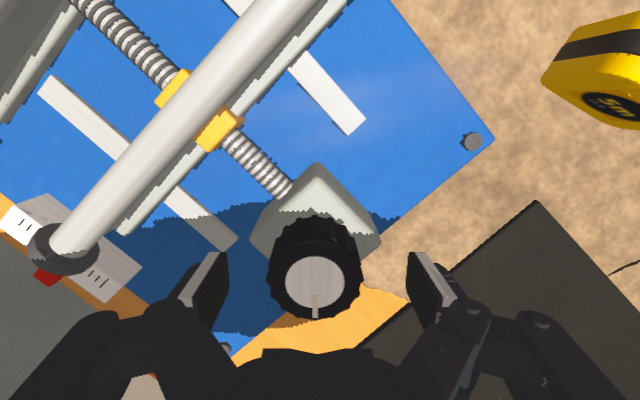

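```bash

python3 -m crank '[[0,0,0,0,0,0],[0,0,0,0,0,0],[0,0,0,0,0,0],[0,0,0,0,0,0],[0,0,0,0,0,0],[0,0,0,0,0,0],[0,0,0,0,0,0],[0,0,0,0,0,0],[0,0,0,0,0,0]]' 1
python3 -m crank '[[0,0,0,0,0,-0.022],[0,0,0,0,0,-0.022],[0,0,0,0,0,-0.022],[0,0,0,0,0,-0.022],[0,0,0,0,0,-0.022],[0,0,0,0,0,-0.022],[0,0,0,0,0,-0.022],[0,0,0,0,0,-0.022],[0,0,0,0,0,-0.022],[0,0,0,0,0,-0.022],[0,0,0,0,0,-0.022],[0,0,0,0,0,-0.022]]'
python3 -m crank '[[0,0,0,0,0,-0.022],[0,0,0,0,0,-0.022],[0,0,0,0,0,-0.022],[0,0,0,0,0,-0.022],[0,0,0,0,0,-0.022],[0,0,0,0,0,-0.022],[0,0,0,0,0,-0.022],[0,0,0,0,0,-0.022],[0,0,0,0,0,-0.022],[0,0,0,0,0,-0.022],[0,0,0,0,0,-0.022],[0,0,0,0,0,0]]'
python3 - <<'E'
from h import *
delta(546.3,-174.5,66);print(ctrl.state()['moment'])
s=snap('side','s5.png');t=snap('top','t5.png')
a=cv2.resize(s['pixels'][215:275,235:335],None,fx=8,fy=8,interpolation=cv2.INTER_CUBIC)
cv2.imwrite('pics/c5.png',a[...,::-1])
# roller columns in top images along row of fixture x=+60
for f in('top0','t3','t5'):
    v=dict(np.load(f'pics/{f}.png.npz'));yaw=-.0623;c,s_=np.cos(yaw),np.sin(yaw);out=[]
    for X in(-60,-45,60,75,85):
        ys=np.arange(-80,65,.5);P=np.c_[555.4+c*X-s_*ys,-24.8+s_*X+c*ys,np.full(len(ys),58)]
        uv=proj(v,P).astype(np.float32)
        g=cv2.remap(v['pixels'],uv[:,0].reshape(1,-1),uv[:,1].reshape(1,-1),1)[0].astype(float)
        m=np.clip(g[:,0]-60,0,None)*(g[:,0]>120)
        a=ys<-10; b=(ys>30)
        # roller core: bright width
        out.append([round((ys[k]*m[k]).sum()/m[k].sum(),1) for k in(a,b)])
    print(f,out)
E
```

```text
clock: 13.3
ee_pos: [546.0, -174.6, 71.3]
ee_rot: [-3.139, -0.001, 0.75]
force: [-5.2, 3.7, 8.4]
opening: 40.2
gripper_force: 59.6
clock: 14.5
ee_pos: [547.0, -174.4, 71.4]
ee_rot: [3.14, -0.0, 2.414]
force: [-1.4, 3.3, 3.0]
opening: 40.4
gripper_force: 60.0
clock: 15.7
ee_pos: [546.9, -173.5, 71.4]
ee_rot: [3.14, 0.002, -2.349]
force: [-0.7, 6.0, 5.1]
opening: 40.5
gripper_force: 60.3
total shift units [ 0.029 -0.008  0.134] turn units [0. 0. 0.] | pos [ 546.9 -173.5   71.4] rot [ 3.140e+00  2.000e-03 -2.349e+00] j [ 0.18  0.51  0.06  1.88 -0.05  0.76  2.63] t 15.7 F [-0.7  6.   5.1] op 40.5
[1.40504986 0.31471056 0.03196771]
top0 [[np.float64(-45.2), np.float64(43.7)], [np.float64(-45.7), np.float64(44.0)], [np.float64(-45.2), np.float64(44.0)], [np.float64(-45.7), np.float64(45.1)], [np.float64(-45.1), np.float64(44.6)]]
t3 [[np.float64(-44.2), np.float64(43.7)], [np.float64(-52.3), np.float64(44.0)], [np.float64(-43.9), np.float64(44.0)], [np.float64(-52.5), np.float64(45.2)], [np.float64(-52.9), np.float64(44.7)]]
t5 [[np.float64(-43.1), np.float64(43.7)], [np.float64(-61.1), np.float64(44.0)], [np.float64(-42.7), np.float64(44.0)], [np.float64(-61.1), np.float64(45.1)], [np.float64(-61.3), np.float64(44.6)]]
```

View pics/c5.png

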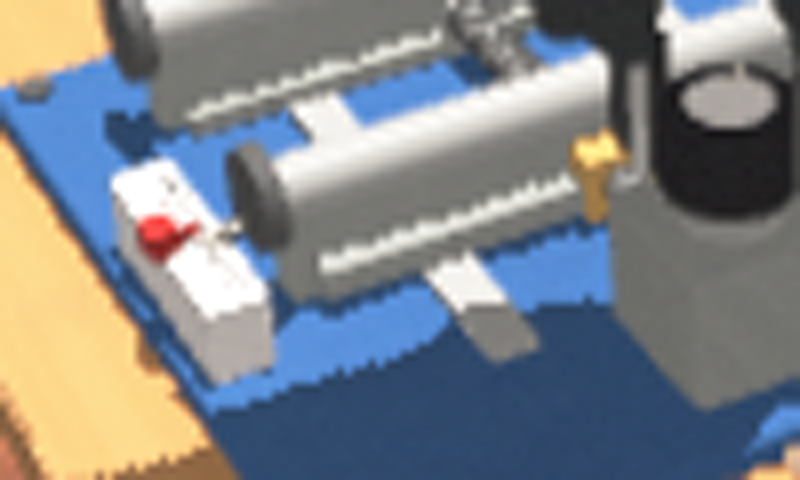

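The carriage is now about 15.7 mm open, well past the flag at roughly 9.5. I'll close by about 3.0 rad to approach the flag from the open side, then inspect close up.

```bash

python3 -m crank '[[0,0,0,0,0,0.0227],[0,0,0,0,0,0.0227],[0,0,0,0,0,0.0227],[0,0,0,0,0,0.0227],[0,0,0,0,0,0.0227],[0,0,0,0,0,0.0227],[0,0,0,0,0,0.0227],[0,0,0,0,0,0.0227],[0,0,0,0,0,0.0227],[0,0,0,0,0,0.0227],[0,0,0,0,0,0.0227],[0,0,0,0,0,0.0227]]'
python3 -m crank '[[0,0,0,0,0,0.0227],[0,0,0,0,0,0.0227],[0,0,0,0,0,0.0227],[0,0,0,0,0,0.0227],[0,0,0,0,0,0.0227],[0,0,0,0,0,0.0227],[0,0,0,0,0,0.0227],[0,0,0,0,0,0.0227],[0,0,0,0,0,0.0227],[0,0,0,0,0,0],[0,0,0,0,0,0]]'
python3 - <<'E'
from h import *
delta(546.3,-174.5,66);print(ctrl.state()['moment'])
E
python3 -m crank '[[0,0,0,0,0,0],[0,0,0,0,0,0],[0,0,0,0,0,0],[0,0,0,0,0,0],[0,0,0,0,0,0],[0,0,0,0,0,0],[0,0,-0.8,0,0,0],[0,0,-0.8,0,0,0],[0,0,-0.8,0,0,0],[0,0,-0.8,0,0,0],[0,0,0,0,0,0]]' -1
python3 - <<'E'
from h import *
s=snap('side','s6.png');t=snap('top','t6.png');w=snap('wrist','w6.png')
v=t;yaw=-.0623;c,s_=np.cos(yaw),np.sin(yaw)
for X in(-45,75,85):
        ys=np.arange(-80,65,.5);P=np.c_[555.4+c*X-s_*ys,-24.8+s_*X+c*ys,np.full(len(ys),58)]
        uv=proj(v,P).astype(np.float32)
        g=cv2.remap(v['pixels'],uv[:,0].reshape(1,-1),uv[:,1].reshape(1,-1),1)[0].astype(float)
        m=np.clip(g[:,0]-60,0,None)*(g[:,0]>120)
        k=ys<-10;print(X,(ys[k]*m[k]).sum()/m[k].sum())
delta(425,-90,200,.75)
E
```

```text
clock: 17.0
ee_pos: [547.0, -174.5, 71.4]
ee_rot: [3.14, -0.001, 2.212]
force: [-1.3, 3.1, 3.8]
opening: 40.3
gripper_force: 60.2
clock: 18.1
ee_pos: [546.2, -174.6, 71.3]
ee_rot: [-3.14, -0.001, 0.934]
force: [-4.4, 3.0, 8.7]
opening: 40.5
gripper_force: 61.1
total shift units [0.005 0.001 0.134] turn units [0. 0. 0.] | pos [ 546.2 -174.6   71.3] rot [-3.14e+00 -1.00e-03  9.34e-01] j [-0.37  0.66  0.85  1.91 -0.65  0.87  0.18] t 18.1 F [-4.4  3.   8.7] op 40.5
[ 0.62949251  0.88921011 -0.05131046]
clock: 19.2
ee_pos: [548.6, -176.7, 202.8]
ee_rot: [3.136, -0.003, 0.932]
force: [-0.5, 0.5, 0.2]
opening: 85.4
gripper_force: 0.0
-45 -56.740714538379905
75 -56.91829616923957
85 -57.25737862908083
total shift units [-0.103 -3.706 -0.038] turn units [-0.0001 -0.      0.0291] | pos [ 546.5 -175.   198.4] rot [-3.141 -0.     0.933] j [-0.49  0.51  1.    1.81 -0.48  1.09  0.05] t 19.35 F [ 0.6  0.9 -0. ] op 85.6
```

```bash

python3 -m crank '[[0,-0.62,0.1,0,0,0],[0,-0.62,0.1,0,0,0],[0,-0.62,0.2,0,0,0],[0,-0.62,0.2,0,0,0],[0,-0.62,0.2,0,0,0],[0,-0.62,0.2,0,0,0],[0,-0.62,0.2,0,0,0],[0,0,0,0,0,-0.0234],[0,0,0,0,0,-0.0234],[0,0,0,0,0,-0.0234],[0,0,0,0,0,-0.0234],[0,0,0,0,0,-0.0234]]'
python3 -m crank '[[0,0,0,0,0,-0.0234],[0,0,0,0,0,-0.0234],[0,0,0,0,0,-0.0234],[0,0,0,0,0,-0.0234],[0,0,0,0,0,-0.0234],[0,0,0,0,0,-0.0234],[0,0,0,0,0,-0.0234],[0,0,0,0,0,-0.0234],[0,0,0,0,0,-0.0234],[0,0,0,0,0,-0.0234],[0,0,0,0,0,0]]'
python3 - <<'E'
from h import *
delta(410,-71,140,3.08)
w=snap('wrist','w7.png');print(w['cam_to_world'][:3,3])
E
```

```text
clock: 20.55
ee_pos: [406.4, -71.8, 150.0]
ee_rot: [-3.14, 0.0, 1.674]
force: [0.3, -0.1, 0.3]
opening: 85.5
gripper_force: 0.0
clock: 21.65
ee_pos: [406.5, -71.9, 150.0]
ee_rot: [-3.141, -0.002, 3.14]
force: [0.1, 0.0, -0.2]
opening: 85.6
gripper_force: 0.0
total shift units [-0.089  0.022  0.251] turn units [-0.     -0.0003  0.0096] | pos [406.5 -71.9 150. ] rot [-3.141e+00 -2.000e-03  3.140e+00] j [-0.54  0.16  0.67  2.21 -0.14  0.81  1.79] t 21.65 F [ 0.1  0.  -0.2] op 85.6
[329.16365355 -72.47075111 292.94773429]
```

View pics/w7.png

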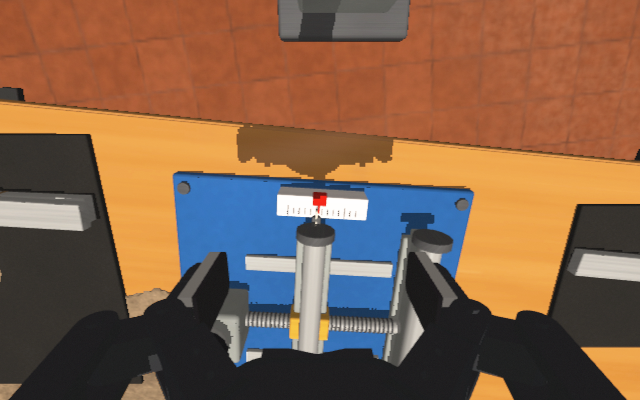

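The wrist view shows the red flag at (320,200) and the pointer tip at about (316,217). I'll enlarge that part.

```bash
python3 - <<'E'
from h import *
w=dict(np.load('pics/w7.png.npz'));im=w['pixels']
cv2.imwrite('pics/c7.png',cv2.resize(im[182:240,275:372],None,fx=8,fy=8,interpolation=cv2.INTER_NEAREST)[...,::-1])
yaw=-.0623;c,s_=np.cos(yaw),np.sin(yaw);Rm=np.array([[c,-s_],[s_,c]])
g=im.astype(int);red=(g[...,0]>140)&(g[...,1]<80)&(g[...,2]<80)
for r in range(188,216):
    x=np.nonzero(red[r,300:340])[0]
    if len(x): print(r,x.min()+300,x.max()+300,len(x))
f=lambda uv,z:(onz(w,uv,z)[:,:2]-[555.4,-24.8])@Rm
print(f([[320,200],[316,217]],43))
# fixture direction in image: line of constant fixture y at flag
for y in(-55,-57): print(proj(w,[[*([555.4,-24.8]+Rm@[x,y]),44] for x in(-145,-130,-118)]))
E
```

```text
195 321 324 4
196 320 326 7
197 313 326 8
198 313 325 13
199 314 325 12
200 313 325 13
201 313 325 13
202 313 325 13
203 313 325 13
204 313 325 13
205 318 325 5
206 318 318 1
208 318 318 1
209 318 318 1
210 318 318 1
211 318 318 1
[[-139.53917657  -54.25875083]
 [-123.68567233  -56.75948342]]
[[319.54598356 194.24372672]
 [318.45796035 210.75539201]
 [317.61394515 223.56403105]]
[[317.19856387 194.1079406 ]
 [316.15050397 210.6240793 ]
 [315.33749289 223.43613693]]
```

View pics/c7.png

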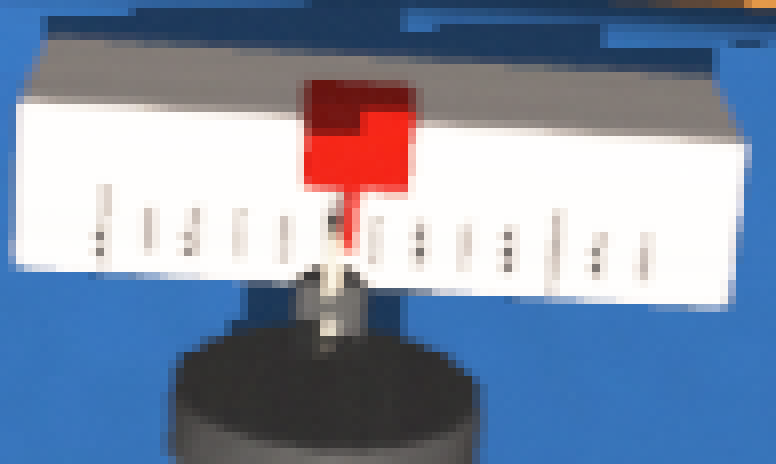

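The pointer stands about 2 px, or 1.7 mm, on the open side of the mark (crop x 331 against 347). I'll go back to the knob and close it by 0.7 rad.

```bash

python3 -m crank '[[-0.5,-0.37,0,0,0,0],[-0.5,-0.37,0,0,0,0],[-0.5,-0.37,0,0,0,0],[-0.5,-0.37,0,0,0,0],[-0.5,-0.37,0,0,0,0],[-0.5,-0.36,0,0,0,0],[-0.5,-0.36,0,0,0,0],[0,0,0,0,0,0]]'
python3 -c "from h import *;delta(546.3,-174.5,71)"
```

```text
clock: 22.5
ee_pos: [548.5, -177.1, 150.2]
ee_rot: [-3.139, 0.0, 3.133]
force: [0.8, -0.2, -1.0]
opening: 85.4
gripper_force: 0.0
total shift units [0.057 0.069 1.979] turn units [0. 0. 0.] | pos [ 548.5 -177.1  150.2] rot [-3.139  0.     3.133] j [-0.25  0.47  0.64  1.84 -0.34  0.94  2.1 ] t 22.5 F [ 0.8 -0.2 -1. ] op 85.4
```

```bash

python3 -m crank '[[0.05,0.05,0.5,0,0,0],[0,0,0.5,0,0,0],[0,0,0.5,0,0,0],[0,0,0.47,0,0,0],[0,0,0,0,0,0],[0,0,0,0,0,0]]'
python3 -c "from h import *;delta(546.3,-174.5,71)"
python3 -m crank '[[0,0,0,0,0,0],[0,0,0,0,0,0],[0,0,0,0,0,0],[0,0,0,0,0,0],[0,0,0,0,0,0],[0,0,0,0,0,0],[0,0,0,0,0,0],[0,0,0,0,0,0],[0,0,0,0,0,0]]' 1
python3 -m crank '[[0,0,0,0,0,0.0185],[0,0,0,0,0,0.0185],[0,0,0,0,0,0.0185],[0,0,0,0,0,0.0185],[0,0,0,0,0,0.0185],[0,0,0,0,0,0.0185],[0,0,0,0,0,0],[0,0,0,0,0,0],[0,0,0,0,0,0],[0,0,0,0,0,0]]'
python3 - <<'E'
from h import *
v=snap('top','t8.png');yaw=-.0623;c,s_=np.cos(yaw),np.sin(yaw)
for X in(-45,75,85):
        ys=np.arange(-80,65,.5);P=np.c_[555.4+c*X-s_*ys,-24.8+s_*X+c*ys,np.full(len(ys),58)]
        uv=proj(v,P).astype(np.float32)
        g=cv2.remap(v['pixels'],uv[:,0].reshape(1,-1),uv[:,1].reshape(1,-1),1)[0].astype(float)
        m=np.clip(g[:,0]-60,0,None)*(g[:,0]>120)
        k=ys<-10;print(X,(ys[k]*m[k]).sum()/m[k].sum())
E
python3 -m crank '[[0,0,0,0,0,0],[0,0,0,0,0,0],[0,0,0,0,0,0],[0,0,0,0,0,0],[0,0,0,0,0,0],[0,0,0,0,0,0],[0,0,-0.8,0,0,0],[0,0,-0.8,0,0,0],[0,0,-0.4,0,0,0],[0,0,0,0,0,0]]' -1
python3 -m crank '[[0.5,0.37,0,0,0,0],[0.5,0.37,0,0,0,0],[0.5,0.37,0,0,0,0],[0.5,0.37,0,0,0,0],[0,0,0,0,0,0]]'
python3 -c "from h import *;delta(406,-72,150,3.14)"
```

```text
clock: 23.1
ee_pos: [544.4, -173.0, 72.0]
ee_rot: [3.142, -0.001, 3.136]
force: [-0.3, 0.4, 0.3]
opening: 85.3
gripper_force: 0.0
total shift units [-0.049 -0.037  0.025] turn units [0. 0. 0.] | pos [ 544.4 -173.    72. ] rot [ 3.142e+00 -1.000e-03  3.136e+00] j [-0.2   0.56  0.57  1.91 -0.42  0.79  2.17] t 23.1 F [-0.3  0.4  0.3] op 85.3
clock: 24.0
ee_pos: [545.4, -173.8, 73.2]
ee_rot: [-3.141, 0.002, 3.137]
force: [-2.1, -0.6, 5.7]
opening: 40.2
gripper_force: 59.6
clock: 25.0
ee_pos: [545.7, -173.2, 73.3]
ee_rot: [3.14, 0.001, 2.441]
force: [-1.8, 1.7, 7.6]
opening: 40.4
gripper_force: 60.4
-45 -52.32040691448677
75 -55.01495753580935
85 -54.15288689362763
clock: 26.05
ee_pos: [546.2, -173.6, 154.1]
ee_rot: [3.139, 0.003, 2.441]
force: [-0.7, 0.2, -0.7]
opening: 85.8
gripper_force: 0.0
clock: 26.55
ee_pos: [520.9, -72.4, 150.6]
ee_rot: [-3.141, -0.003, 2.445]
force: [1.8, -0.2, 0.7]
opening: 85.2
gripper_force: 0.0
total shift units [ 2.21  -1.834  0.022] turn units [ 0.0002 -0.0005 -0.1106] | pos [520.9 -72.4 150.6] rot [-3.141e+00 -3.000e-03  2.445e+00] j [-0.62  0.44  0.88  1.96 -0.43  0.93  1.35] t 26.55 F [ 1.8 -0.2  0.7] op 85.2
```

```bash

python3 -m crank '[[0.44,-0.37,0,0,0,-0.022],[0.4,-0.4,0,0,0,-0.022],[0.5,-0.3,0,0,0,-0.022],[0.55,-0.2,0,0,0,-0.022],[0.55,-0.1,0,0,0,-0.022],[0,0,0,0,0,0]]'
python3 - <<'E'
from h import *
delta(406,-72,150,3.14)
w=snap('wrist','w9.png');im=w['pixels']
g=im.astype(int);red=(g[...,0]>120)&(g[...,1]<80)&(g[...,2]<80);y,x=np.nonzero(red[150:260,250:400])
cx,cy=int(x.mean()+250),int(y.mean()+150);print(cx,cy)
cv2.imwrite('pics/c9.png',cv2.resize(im[cy-20:cy+38,cx-48:cx+48],None,fx=8,fy=8,interpolation=cv2.INTER_NEAREST)[...,::-1])
E
```

```text
clock: 27.15
ee_pos: [404.9, -86.7, 151.3]
ee_rot: [3.14, -0.002, 3.134]
force: [-0.1, -0.0, -0.2]
opening: 85.3
gripper_force: 0.0
total shift units [-0.025  0.367  0.034] turn units [ 0.0003 -0.0004 -0.0009] | pos [404.9 -86.7 151.3] rot [ 3.140e+00 -2.000e-03  3.134e+00] j [-0.61  0.18  0.8   2.21 -0.18  0.82  1.87] t 27.15 F [-0.1 -0.  -0.2] op 85.3
336 200
```

View pics/c9.png

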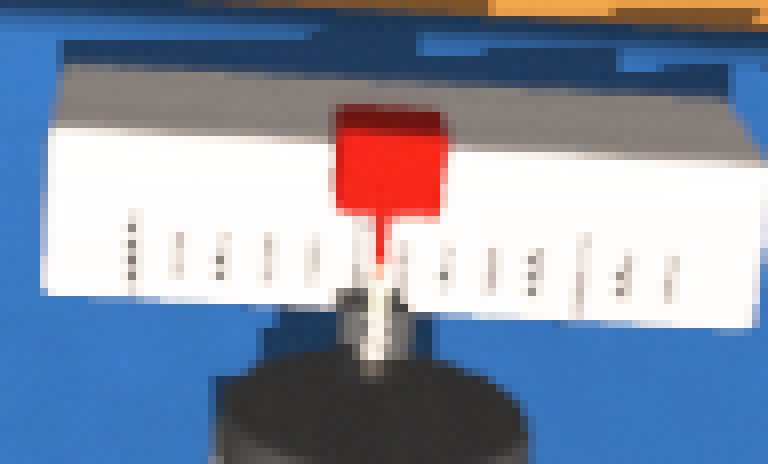

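The pointer is now on the mark (crop x 378 against 380). On to the coupons, starting with the top of the stack.

```bash

python3 -m crank '[[-0.05,-0.74,0,0,0,0],[-0.05,-0.74,0,0,0,0],[-0.06,-0.74,0,0,0,0],[-0.06,-0.74,0,0,0,0],[-0.06,-0.74,0,0,0,0],[-0.06,-0.74,0,0,0,0],[-0.06,-0.74,0,0,0,0],[-0.06,-0.74,0,0,0,0],[-0.06,-0.74,0,0,0,0],[-0.06,-0.74,0,0,0,0],[0,0,0,0,0,0]]'
python3 -m crank '[[0,0,0,0,0,0.0235],[0,0,0,0,0,0.0235],[0,0,0,0,0,0.0235],[0,0,0,0,0,0.0235],[0,0,0,0,0,0.0235],[0,0,0,0,0,0.0235],[0,0,0,0,0,0.0235],[0,0,0,0,0,0.0235],[0,0,0,0,0,0.0235],[0,0,0,0,0,0.0235],[0,0,0,0,0,0.0235],[0,0,0,0,0,0]]'
python3 - <<'E'
from h import *
delta(429,-384.5,60,1.511)
w=snap('wrist','w10.png');t=snap('top','t10.png');im=w['pixels']
g=(im.min(2)>150).astype(np.uint8)
for q in cv2.findContours(g,0,1)[0]:
    if cv2.contourArea(q)>600:
        P=onz(w,q[:,0],31)[:,:2].astype(np.float32);print(cv2.boundingRect(q),cv2.minAreaRect(P))
a=t['pixels'][200:255,170:240];m=(a.min(2)>110).astype(np.uint8)
for q in cv2.findContours(m,0,1)[0]:
    if cv2.contourArea(q)>150: print('L',cv2.minAreaRect(onz(t,q[:,0]+[170,200],19)[:,:2].astype(np.float32)))
E
```

```text
clock: 28.3
ee_pos: [428.1, -387.3, 151.6]
ee_rot: [-3.138, -0.001, 3.126]
force: [0.4, -0.3, 0.3]
opening: 85.5
gripper_force: 0.0
clock: 29.5
ee_pos: [429.0, -382.0, 151.1]
ee_rot: [-3.14, 0.001, 1.506]
force: [0.6, 0.6, -0.2]
opening: 85.2
gripper_force: 0.0
total shift units [-0.06   0.008  2.278] turn units [-0.0003  0.0001 -0.0009] | pos [ 429.  -382.   151.1] rot [-3.140e+00  1.000e-03  1.506e+00] j [-0.14  0.7   1.19  1.86 -0.73  1.11  1.26] t 29.5 F [ 0.6  0.6 -0.2] op 85.2
(538, 225, 102, 139) ((695.855224609375, -515.7994995117188), (101.12472534179688, 175.0308380126953), 4.1750288009643555)
(302, 211, 28, 72) ((423.8816833496094, -441.5142517089844), (75.16658782958984, 25.771591186523438), 86.90660095214844)
(608, 191, 32, 29) ((708.686767578125, -416.4008483886719), (23.034120559692383, 35.99812698364258), 74.8313217163086)
(0, 125, 74, 275) ((142.50973510742188, -473.0946044921875), (322.32049560546875, 72.59794616699219), 68.65003967285156)
(298, 78, 34, 99) ((430.87457275390625, -330.74462890625), (81.14396667480469, 27.12663459777832), 87.02086639404297)
(574, 77, 66, 91) ((671.1798095703125, -341.52880859375), (70.67627716064453, 32.854209899902344), 62.11821746826172)
(567, 13, 37, 116) ((650.5057373046875, -301.0494384765625), (20.751678466796875, 84.8888931274414), 2.1050350666046143)
(426, 0, 112, 66) ((563.6976318359375, -266.91900634765625), (44.84783935546875, 88.0338134765625), 86.19567108154297)
L ((498.79327392578125, 285.34967041015625), (192.78485107421875, 30.422462463378906), 84.04142761230469)
```

View pics/w10.png

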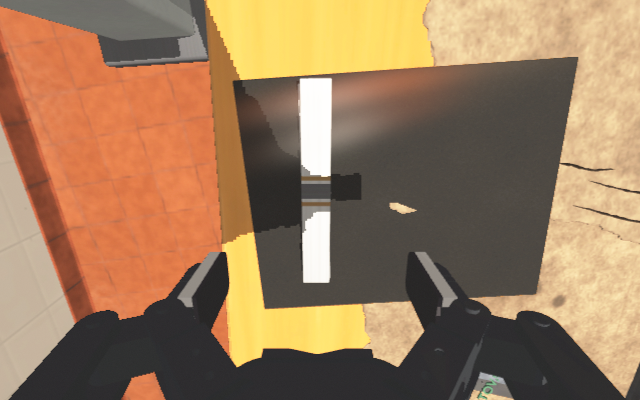

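The coupon's weld band is at (316,190) and the refined centre is (427.5,-384.7). I'll descend and grasp only the top coupon.

```bash

python3 -m crank '[[-0.07,-0.04,0.6,0,0,0],[0,0,0.6,0,0,0],[0,0,0.6,0,0,0],[0,0,0.6,0,0,0],[0,0,0.4,0,0,0],[0,0,0.2,0,0,0],[0,0,0,0,0,0],[0,0,0,0,0,0]]'
python3 -c "from h import *;delta(427.5,-384.7,21.5,1.514)"
```

```text
clock: 30.4
ee_pos: [426.9, -385.7, 32.8]
ee_rot: [3.141, 0.001, 1.508]
force: [0.9, 0.9, -0.5]
opening: 85.6
gripper_force: 0.0
total shift units [0.025 0.014 0.282] turn units [ 0.0001  0.0001 -0.0009] | pos [ 426.9 -385.7   32.8] rot [3.141e+00 1.000e-03 1.508e+00] j [-0.03  0.83  1.01  1.93 -0.9   0.92  1.38] t 30.4 F [ 0.9  0.9 -0.5] op 85.6
```

```bash

python3 -m crank '[[0.02,0.01,0.27,0,0,0],[0,0,0,0,0,0],[0,0,0,0,0,0]]'
python3 -m crank '[[0,0,0,0,0,0],[0,0,0,0,0,0],[0,0,0,0,0,0],[0,0,0,0,0,0],[0,0,0,0,0,0],[0,0,0,0,0,0],[0,0,0,0,0,0],[0,0,0,0,0,0],[0,0,0,0,0,0],[0,0,0,0,0,0],[0,0,0,0,0,0]]' 1
python3 -m crank '[[0,0,-0.1,0,0,0],[0,0,-0.1,0,0,0],[0,0,0,0,0,0]]'
python3 - <<'E'
from h import *
delta(427.5,-384.7,21.5,1.514);s=snap('side','s11.png')
cv2.imwrite('pics/c11.png',cv2.resize(s['pixels'][270:390,280:400],None,fx=5,fy=5,interpolation=cv2.INTER_CUBIC)[...,::-1])
E
```

```text
clock: 30.7
ee_pos: [427.1, -384.2, 21.3]
ee_rot: [-3.142, -0.0, 1.508]
force: [0.0, -1.0, 0.7]
opening: 85.6
gripper_force: 0.0
clock: 31.8
ee_pos: [427.3, -384.5, 21.7]
ee_rot: [3.141, 0.0, 1.508]
force: [0.5, 1.6, 5.4]
opening: 24.2
gripper_force: 59.5
clock: 32.1
ee_pos: [427.0, -384.4, 29.5]
ee_rot: [-3.142, 0.0, 1.508]
force: [-0.3, -0.3, -4.1]
opening: 24.2
gripper_force: 59.6
total shift units [-0.007  0.013  0.2  ] turn units [-0.     0.    -0.001] | pos [ 427.  -384.4   29.5] rot [-3.142  0.     1.508] j [-0.03  0.83  1.    1.94 -0.9   0.91  1.38] t 32.1 F [-0.3 -0.3 -4.1] op 24.2
```

View pics/c11.png

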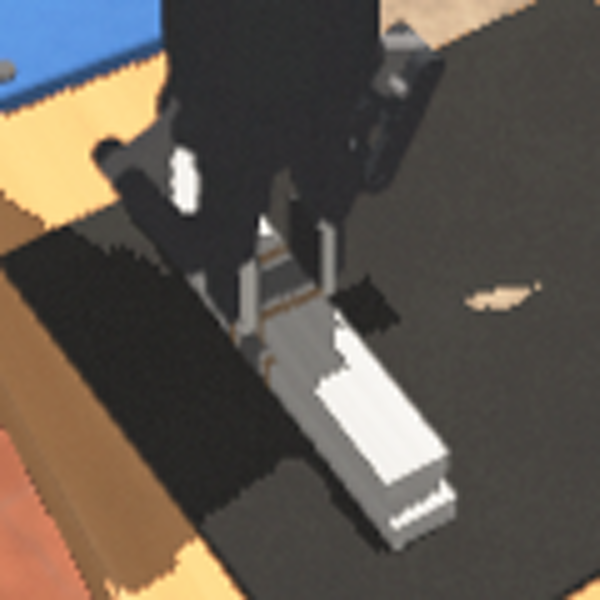

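One coupon is held (weight about 4 N) and the lower one stays put. I'll carry it to fixture x=+65.

```bash

python3 -m crank '[[0,0,-0.3,0,0,0],[0,0,-0.5,0,0,0],[0,0,-0.6,0,0,0],[0,0,-0.6,0,0,0],[0,0,-0.6,0,0,0],[0,0,-0.4,0,0,0]]'
python3 -m crank '[[0.4,0.2,0,0,0,0],[0.8,0.36,0,0,0,0],[0.8,0.36,0,0,0,0],[0.8,0.36,0,0,0,0],[0.8,0.36,0,0,0,0],[0.8,0.36,0,0,0,0],[0.8,0.36,0,0,0,0],[0.8,0.36,0,0,0,0],[0.8,0.36,0,0,0,0],[0.8,0.36,0,0,0,0],[0.8,0.36,0,0,0,0],[0.4,0.3,0,0,0,0]]'
python3 -m crank '[[0.2,0.2,0,0,0,0],[0,0,0,0,0,0],[0,0,0,0,0,0]]'
python3 -c "from h import *;delta(620,-33.8,80,1.508)"
```

```text
clock: 32.75
ee_pos: [427.1, -384.8, 151.4]
ee_rot: [3.14, 0.001, 1.507]
force: [0.9, -0.2, -3.7]
opening: 23.8
gripper_force: 59.7
clock: 33.95
ee_pos: [613.8, -39.3, 148.9]
ee_rot: [-3.141, -0.001, 1.512]
force: [-0.2, -0.1, -3.7]
opening: 24.0
gripper_force: 59.6
clock: 34.25
ee_pos: [620.6, -37.5, 149.4]
ee_rot: [-3.141, 0.001, 1.506]
force: [-0.0, 0.3, -4.4]
opening: 24.4
gripper_force: 59.6
total shift units [ 0.093 -0.021  1.735] turn units [-0.0001  0.0002 -0.0003] | pos [620.6 -37.5 149.4] rot [-3.141e+00  1.000e-03  1.506e+00] j [-0.76  0.81  1.22  1.74 -0.82  1.2   0.63] t 34.25 F [-0.   0.3 -4.4] op 24.4
```

```bash

python3 -m crank '[[0.09,-0.02,0.5,0,0,0],[0,0,0.5,0,0,0],[0,0,0.5,0,0,0],[0,0,0.4,0,0,0],[0,0,0.1,0,0,0],[0,0,0.05,0,0,0],[0,0,0,0,0,0],[0,0,0,0,0,0]]'
python3 -c "from h import *;delta(620,-33.8,62.5,1.508)"
```

```text
clock: 35.05
ee_pos: [621.4, -32.5, 68.0]
ee_rot: [3.14, 0.0, 1.508]
force: [-0.6, 0.4, -4.4]
opening: 24.6
gripper_force: 59.6
total shift units [-0.034 -0.032  0.139] turn units [ 0.0002  0.     -0.0001] | pos [621.4 -32.5  68. ] rot [3.14  0.    1.508] j [-0.72  0.89  1.12  1.8  -0.92  1.08  0.69] t 35.05 F [-0.6  0.4 -4.4] op 24.6
```

```bash

python3 -m crank '[[-0.03,-0.03,0.06,0,0,0],[0,0,0.05,0,0,0],[0,0,0.03,0,0,0],[0,0,0,0,0,0],[0,0,0,0,0,0]]'
python3 -c "from h import *;delta(620,-33.8,62.5,1.508)"
```

```text
clock: 35.55
ee_pos: [619.6, -33.5, 62.6]
ee_rot: [3.141, -0.001, 1.508]
force: [-3.9, 1.4, 5.7]
opening: 24.6
gripper_force: 60.7
total shift units [-0.007  0.01   0.003] turn units [ 0.0001 -0.0001 -0.0001] | pos [619.6 -33.5  62.6] rot [ 3.141e+00 -1.000e-03  1.508e+00] j [-0.72  0.9   1.11  1.81 -0.93  1.07  0.69] t 35.55 F [-3.9  1.4  5.7] op 24.6
```

```bash

python3 -m crank '[[0,0,0,0,0,0],[0,0,0,0,0,0],[0,0,0,0,0,0],[0,0,0,0,0,0],[0,0,0,0,0,0],[0,0,-0.3,0,0,0],[0,0,-0.6,0,0,0],[0,0,-0.6,0,0,0],[0,0,-0.6,0,0,0],[0,0,0,0,0,0]]' 0
python3 -c "from h import *;delta(427.5,-390,150,1.508)"
python3 -m crank '[[-0.4,-0.2,0,0,0,0],[-0.8,-0.38,0,0,0,0],[-0.8,-0.38,0,0,0,0],[-0.8,-0.38,0,0,0,0],[-0.8,-0.38,0,0,0,0],[-0.8,-0.38,0,0,0,0],[-0.8,-0.38,0,0,0,0],[-0.8,-0.38,0,0,0,0],[-0.8,-0.38,0,0,0,0],[-0.8,-0.38,0,0,0,0],[-0.8,-0.38,0,0,0,0],[-0.6,-0.3,0,0,0,0]]' -1
python3 -m crank '[[0,0,0,0,0,0],[0,0,0,0,0,0],[0,0,0,0,0,0]]'
python3 - <<'E'
from h import *
delta(427.5,-390,60,1.511)
w=snap('wrist','w12.png');t=snap('top','t12.png');im=w['pixels']
g=(im.min(2)>130).astype(np.uint8);g[:,:240]=0;g[:,400:]=0
for q in cv2.findContours(g,0,1)[0]:
    if cv2.contourArea(q)>400:
        P=onz(w,q[:,0],19)[:,:2].astype(np.float32);print(cv2.boundingRect(q),cv2.minAreaRect(P))
for a,b,c,d,z in((170,240,200,255,19),(270,375,180,260,72),(390,468,182,275,19)):
  m=(t['pixels'][c:d,a:b].min(2)>110).astype(np.uint8)
  for q in cv2.findContours(m,0,1)[0]:
    if cv2.contourArea(q)>150: print(a,cv2.minAreaRect(onz(t,q[:,0]+[a,c],z)[:,:2].astype(np.float32)))
o=np.zeros((400,640+160,3),np.uint8);o[:,:640]=im
b=cv2.resize(t['pixels'][165:270,265:375],(160,153));o[:153,640:]=b
cv2.imwrite('pics/c12.png',o[...,::-1])
E
```

```text
clock: 36.55
ee_pos: [621.2, -34.4, 149.7]
ee_rot: [3.136, 0.0, 1.507]
force: [0.3, -0.9, -0.0]
opening: 42.8
gripper_force: 0.0
total shift units [-9.18  -4.268 -0.028] turn units [ 0.0008  0.     -0.0001] | pos [621.2 -34.4 149.7] rot [3.136 0.    1.507] j [-0.77  0.81  1.22  1.75 -0.82  1.19  0.62] t 36.55 F [ 0.3 -0.9 -0. ] op 42.8
clock: 37.75
ee_pos: [422.0, -383.9, 145.2]
ee_rot: [-3.14, -0.0, 1.505]
force: [0.1, -0.8, -0.5]
opening: 85.6
gripper_force: 0.0
clock: 38.05
ee_pos: [425.1, -380.9, 145.1]
ee_rot: [-3.141, -0.001, 1.508]
force: [0.2, -0.2, -0.3]
opening: 85.4
gripper_force: 0.0
total shift units [-0.225  0.075  2.127] turn units [-0.0001 -0.0002 -0.0004] | pos [ 425.1 -380.9  145.1] rot [-3.141e+00 -1.000e-03  1.508e+00] j [-0.13  0.69  1.17  1.87 -0.73  1.09  1.27] t 38.05 F [ 0.2 -0.2 -0.3] op 85.4
(368, 307, 32, 60) ((486.91937255859375, -555.7987670898438), (32.51070785522461, 79.59821319580078), 1.0262278318405151)
(306, 207, 28, 77) ((424.383544921875, -442.0198059082031), (81.45967864990234, 25.69084358215332), 87.28695678710938)
(302, 84, 32, 95) ((429.364013671875, -333.40631103515625), (80.33524322509766, 26.0233211517334), 87.2869644165039)
170 ((498.79327392578125, 285.34967041015625), (192.78485107421875, 30.422462463378906), 84.04142761230469)
270 ((535.5757446289062, -221.67881774902344), (22.14402961730957, 236.5470733642578), 85.62123107910156)
270 ((537.5131225585938, -62.336151123046875), (281.3188781738281, 235.88731384277344), 89.49807739257812)
390 ((428.8476257324219, -333.0027770996094), (82.68739318847656, 30.494491577148438), 88.68991088867188)
```

View pics/c12.png

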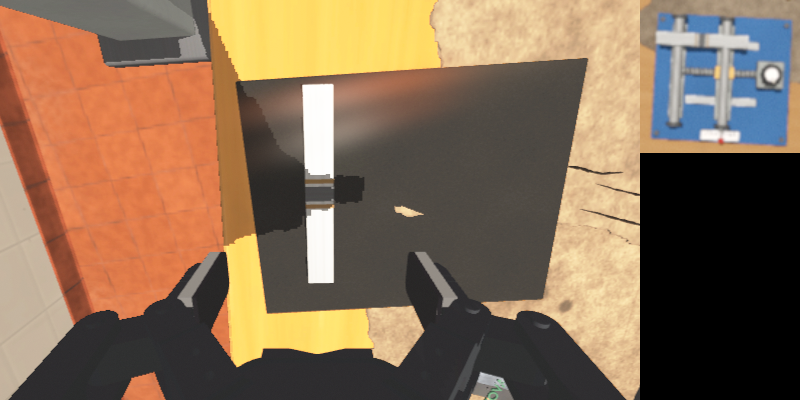

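Coupon b lies across the rollers in the top inset. Coupon a's weld band is at (320,192) and its centre is (426.9,-388).

```bash

python3 -m crank '[[-0.175,0.06,0.6,0,0,-0.002],[0,0,0.6,0,0,0],[0,0,0.6,0,0,0],[0,0,0.6,0,0,0],[0,0,0.5,0,0,0],[0,0,0.3,0,0,0],[0,0,0,0,0,0],[0,0,0,0,0,0]]'
python3 -c "from h import *;delta(426.9,-388,10,1.52)"
```

```text
clock: 38.95
ee_pos: [427.4, -389.1, 18.2]
ee_rot: [3.142, 0.0, 1.521]
force: [-0.9, 0.1, 0.6]
opening: 85.8
gripper_force: 0.0
total shift units [ 0.026 -0.015  0.204] turn units [0.     0.0001 0.0001] | pos [ 427.4 -389.1   18.2] rot [3.142 0.    1.521] j [-0.    0.84  0.98  1.93 -0.91  0.89  1.41] t 38.95 F [-0.9  0.1  0.6] op 85.8
```

```bash

python3 -m crank '[[0.02,-0.01,0.2,0,0,0],[0,0,0,0,0,0],[0,0,0,0,0,0]]'
python3 -m crank '[[0,0,0,0,0,0],[0,0,0,0,0,0],[0,0,0,0,0,0],[0,0,0,0,0,0],[0,0,0,0,0,0],[0,0,0,0,0,0],[0,0,0,0,0,0],[0,0,0,0,0,0],[0,0,0,0,0,0],[0,0,0,0,0,0],[0,0,0,0,0,0]]' 1
python3 -m crank '[[0,0,-0.1,0,0,0],[0,0,-0.3,0,0,0],[0,0,-0.6,0,0,0],[0,0,-0.6,0,0,0],[0,0,-0.6,0,0,0],[0,0,-0.6,0,0,0],[0,0,-0.6,0,0,0],[0,0,-0.1,0,0,0],[0,0,0,0,0,0]]'
python3 -c "from h import *;delta(555.1,-29.8,150,1.508)"
```

```text
clock: 39.25
ee_pos: [426.9, -388.1, 9.9]
ee_rot: [3.141, -0.0, 1.52]
force: [0.1, 0.6, -0.1]
opening: 85.4
gripper_force: 0.0
clock: 40.35
ee_pos: [426.8, -388.3, 10.0]
ee_rot: [3.141, -0.0, 1.52]
force: [-1.0, 1.2, 5.9]
opening: 24.2
gripper_force: 59.6
clock: 41.25
ee_pos: [427.0, -388.0, 150.0]
ee_rot: [3.141, 0.0, 1.52]
force: [0.1, -0.5, -5.4]
opening: 24.1
gripper_force: 59.5
total shift units [9.106e+00 2.747e+00 3.000e-03] turn units [0.0002 0.     0.002 ] | pos [ 427. -388.  150.] rot [3.141 0.    1.52 ] j [-0.12  0.69  1.17  1.85 -0.72  1.1   1.27] t 41.25 F [ 0.1 -0.5 -5.4] op 24.1
```

```bash

python3 -m crank '[[0.4,0.15,0,0,0,0.002],[0.8,0.24,0,0,0,0],[0.8,0.24,0,0,0,0],[0.8,0.24,0,0,0,0],[0.8,0.24,0,0,0,0],[0.8,0.24,0,0,0,0],[0.8,0.24,0,0,0,0],[0.8,0.24,0,0,0,0],[0.8,0.24,0,0,0,0],[0.8,0.24,0,0,0,0],[0.8,0.24,0,0,0,0],[0.6,0.2,0,0,0,0]]'
python3 -m crank '[[0,0,0.3,0,0,0],[0,0,0.5,0,0,0],[0,0,0.5,0,0,0],[0,0,0.4,0,0,0],[0,0,0,0,0,0],[0,0,0,0,0,0]]'
python3 -c "from h import *;delta(555.1,-29.8,63,1.508)"
```

```text
clock: 42.45
ee_pos: [558.8, -33.0, 147.9]
ee_rot: [-3.139, -0.0, 1.509]
force: [0.3, 0.3, -3.9]
opening: 24.1
gripper_force: 59.5
clock: 43.05
ee_pos: [558.7, -36.4, 81.5]
ee_rot: [-3.141, 0.001, 1.507]
force: [-0.0, -0.4, -4.0]
opening: 23.9
gripper_force: 59.6
total shift units [ 0.16  -0.101  0.461] turn units [-0.0001  0.0001 -0.0002] | pos [558.7 -36.4  81.5] rot [-3.141e+00  1.000e-03  1.507e+00] j [-0.79  0.81  1.17  1.95 -0.89  1.03  0.73] t 43.05 F [-0.  -0.4 -4. ] op 23.9
```

```bash

python3 -m crank '[[0.16,-0.1,0.2,0,0,0],[0,0,0.12,0,0,0],[0,0,0.08,0,0,0],[0,0,0.05,0,0,0],[0,0,0.02,0,0,0],[0,0,0,0,0,0],[0,0,0,0,0,0]]'
python3 -c "from h import *;delta(555.1,-29.8,63,1.508)"
```

```text
clock: 43.75
ee_pos: [555.6, -29.2, 63.1]
ee_rot: [3.141, 0.0, 1.508]
force: [0.3, 0.3, -3.3]
opening: 24.1
gripper_force: 59.8
total shift units [-0.015 -0.013  0.001] turn units [ 0.0001  0.     -0.0001] | pos [555.6 -29.2  63.1] rot [3.141 0.    1.508] j [-0.79  0.82  1.14  1.97 -0.92  1.    0.74] t 43.75 F [ 0.3  0.3 -3.3] op 24.1
```

```bash

python3 -m crank '[[0,0,0.03,0,0,0],[0,0,0,0,0,0],[0,0,0,0,0,0]]'
python3 -m crank '[[0,0,0,0,0,0],[0,0,0,0,0,0],[0,0,0,0,0,0],[0,0,0,0,0,0],[0,0,0,0,0,0],[0,0,-0.3,0,0,0],[0,0,-0.6,0,0,0],[0,0,-0.6,0,0,0],[0,0,-0.6,0,0,0],[0,0,0,0,0,0]]' 0
python3 -m crank '[[0.4,-0.1,0,0,0,0.0067],[0.8,-0.2,0,0,0,0],[0.8,-0.2,0,0,0,0],[0.8,-0.2,0,0,0,0],[0.8,-0.2,0,0,0,0],[0.8,-0.2,0,0,0,0],[0.8,-0.2,0,0,0,0],[0.8,-0.2,0,0,0,0],[0.8,-0.2,0,0,0,0],[0.8,-0.2,0,0,0,0],[0,0,0,0,0,0],[0,0,0,0,0,0]]' -1
python3 - <<'E'
from h import *
delta(498.8,285.3,10,1.466)
w=snap('wrist','w13.png');t=snap('top','t13.png');im=w['pixels']
g=(im.min(2)>130).astype(np.uint8)
for q in cv2.findContours(g,0,1)[0]:
    if cv2.contourArea(q)>400:
        P=onz(w,q[:,0],19)[:,:2].astype(np.float32);print(cv2.boundingRect(q),cv2.minAreaRect(P))
o=np.zeros((400,640+160,3),np.uint8);o[:,:640]=im
b=cv2.resize(t['pixels'][165:270,265:375],(160,153));o[:153,640:]=b
cv2.imwrite('pics/c13.png',o[...,::-1])
E
```

```text
clock: 44.05
ee_pos: [555.7, -29.2, 62.9]
ee_rot: [3.141, -0.001, 1.507]
force: [-4.0, 1.4, 11.3]
opening: 24.1
gripper_force: 61.4
clock: 45.05
ee_pos: [557.1, -29.9, 149.1]
ee_rot: [3.137, -0.0, 1.507]
force: [0.3, 0.0, -1.3]
opening: 42.6
gripper_force: 0.0
clock: 46.25
ee_pos: [510.7, 281.6, 145.4]
ee_rot: [-3.141, 0.001, 1.467]
force: [-0.5, -0.6, 0.2]
opening: 85.4
gripper_force: 0.0
total shift units [ 0.065 -0.305  3.386] turn units [-0.      0.0001  0.0002] | pos [510.7 281.6 145.4] rot [-3.141e+00  1.000e-03  1.467e+00] j [-1.4   0.84  1.33  1.84 -0.88  1.21  0.11] t 46.25 F [-0.5 -0.6  0.2] op 85.4
(0, 303, 53, 92) ((171.88909912109375, 124.74309539794922), (138.419189453125, 54.393802642822266), 66.4798583984375)
(258, 250, 27, 33) ((457.32952880859375, 203.4210205078125), (36.23758316040039, 26.332416534423828), 83.8248519897461)
(537, 241, 47, 42) ((736.6505737304688, 183.57028198242188), (44.30244445800781, 32.2869873046875), 51.709007263183594)
(0, 195, 26, 72) ((215.06834411621094, 262.8128356933594), (77.82633972167969, 23.378257751464844), 66.4798583984375)
(608, 97, 32, 115) ((784.7741088867188, 277.9825744628906), (25.452404022216797, 111.94621276855469), 11.857604026794434)
(247, 84, 34, 71) ((472.66278076171875, 344.2765808105469), (58.15729522705078, 26.27165985107422), 83.75799560546875)
```

View pics/c13.png

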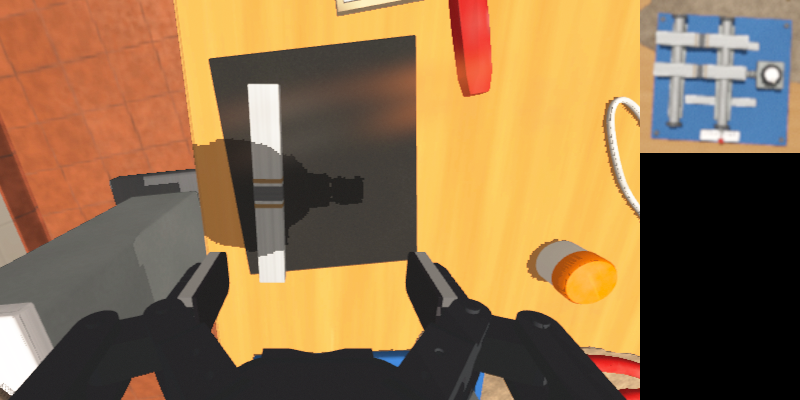

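The single coupon has been knocked aside: its weld band is at (268,192) and its centre is now (465.6,279.3). I'll grasp it there.

```bash

python3 -m crank '[[-0.1,-0.6,0.3,0,0,0],[-0.08,-0.52,0.5,0,0,0],[0,0,0.6,0,0,0],[0,0,0.6,0,0,0],[0,0,0.6,0,0,0],[0,0,0.4,0,0,0],[0,0,0.1,0,0,0],[0,0,0,0,0,0],[0,0,0,0,0,0]]'
python3 - <<'E'
from h import *
delta(465.6,279.3,10,1.462)
w=snap('wrist');g=(w['pixels'].min(2)>120).astype(np.uint8);g[:,:230]=0;g[:,420:]=0
for q in cv2.findContours(g,0,1)[0]:
    if cv2.contourArea(q)>400:
        P=onz(w,q[:,0],19)[:,:2].astype(np.float32);print(cv2.boundingRect(q),cv2.minAreaRect(P))
E
```

```text
clock: 47.25
ee_pos: [466.6, 278.2, 22.6]
ee_rot: [3.141, -0.001, 1.464]
force: [-0.1, 0.1, 1.1]
opening: 85.2
gripper_force: 0.0
total shift units [ 0.025 -0.027  0.315] turn units [ 0.0001 -0.0001  0.0004] | pos [466.6 278.2  22.6] rot [ 3.141e+00 -1.000e-03  1.464e+00] j [-1.37  0.87  1.1   2.02 -1.    0.93  0.18] t 47.25 F [-0.1  0.1  1.1] op 85.2
(291, 273, 47, 81) ((460.98944091796875, 237.19378662109375), (54.949951171875, 25.8714542388916), 83.1370849609375)
(284, 53, 85, 172) ((477.4640808105469, 332.5899658203125), (80.74551391601562, 38.66304397583008), 83.868896484375)
```

```bash

python3 -m crank '[[0.02,-0.02,0.2,0,0,0],[0,0,0.1,0,0,0],[0,0,0,0,0,0],[0,0,0,0,0,0]]'
python3 -c "from h import *;delta(465.6,279.3,10,1.462)"
python3 -m crank '[[0,0,0,0,0,0],[0,0,0,0,0,0],[0,0,0,0,0,0],[0,0,0,0,0,0],[0,0,0,0,0,0],[0,0,0,0,0,0],[0,0,0,0,0,0],[0,0,0,0,0,0],[0,0,0,0,0,0],[0,0,0,0,0,0],[0,0,0,0,0,0]]' 1
python3 -m crank '[[0,0,-0.1,0,0,0],[0,0,-0.3,0,0,0],[0,0,-0.6,0,0,0],[0,0,-0.6,0,0,0],[0,0,-0.6,0,0,0],[0,0,-0.6,0,0,0],[0,0,-0.6,0,0,0],[0,0,-0.1,0,0,0],[0,0,0,0,0,0]]'
python3 -c "from h import *;delta(490.2,-25.7,150,1.508)"
```

```text
clock: 47.7
ee_pos: [465.1, 279.5, 9.6]
ee_rot: [-3.141, -0.0, 1.466]
force: [0.2, -0.2, -0.3]
opening: 85.2
gripper_force: 0.0
total shift units [-0.004  0.014 -0.009] turn units [-0.     -0.      0.0006] | pos [465.1 279.5   9.6] rot [-3.141 -0.     1.466] j [-1.35  0.87  1.05  2.02 -1.01  0.9   0.17] t 47.7 F [ 0.2 -0.2 -0.3] op 85.2
clock: 48.8
ee_pos: [465.2, 279.6, 10.0]
ee_rot: [-3.142, -0.001, 1.466]
force: [-1.5, 0.2, 5.5]
opening: 24.3
gripper_force: 59.4
clock: 49.7
ee_pos: [465.1, 279.8, 150.0]
ee_rot: [3.141, -0.001, 1.466]
force: [0.0, 0.4, -4.4]
opening: 23.9
gripper_force: 59.6
total shift units [-7.530e+00  1.425e+00 -7.000e-03] turn units [ 0.0001 -0.0002 -0.0067] | pos [465.1 279.8 150. ] rot [ 3.141e+00 -1.000e-03  1.466e+00] j [-1.49  0.71  1.29  1.94 -0.77  1.11  0.02] t 49.7 F [ 0.   0.4 -4.4] op 23.9
```

```bash

python3 -m crank '[[-0.4,0.05,0,0,0,-0.0067],[-0.8,0.15,0,0,0,0],[-0.8,0.15,0,0,0,0],[-0.8,0.15,0,0,0,0],[-0.8,0.15,0,0,0,0],[-0.8,0.15,0,0,0,0],[-0.8,0.15,0,0,0,0],[-0.8,0.15,0,0,0,0],[-0.8,0.1,0,0,0,0],[-0.7,0.1,0,0,0,0],[0,0,0,0,0,0],[0,0,0,0,0,0]]'
python3 -c "from h import *;delta(490.2,-25.7,150,1.508)"
python3 -m crank '[[0,0,0.3,0,0,0],[0,0,0.5,0,0,0],[0,0,0.5,0,0,0],[0,0,0.4,0,0,0],[0,0,0,0,0,0],[0,0,0,0,0,0]]'
python3 -c "from h import *;delta(490.2,-25.7,63,1.508)"
```

```text
clock: 50.9
ee_pos: [496.7, -23.6, 148.8]
ee_rot: [-3.14, -0.0, 1.506]
force: [-0.9, 0.8, -4.0]
opening: 24.0
gripper_force: 59.6
total shift units [-0.064 -0.158 -0.03 ] turn units [-0.0003 -0.     -0.0004] | pos [496.7 -23.6 148.8] rot [-3.14  -0.     1.506] j [-0.95  0.58  1.25  2.04 -0.66  1.01  0.57] t 50.9 F [-0.9  0.8 -4. ] op 24.0
clock: 51.5
ee_pos: [497.1, -22.6, 81.2]
ee_rot: [-3.14, 0.001, 1.509]
force: [0.3, -0.6, -2.7]
opening: 24.5
gripper_force: 59.7
total shift units [-0.089 -0.166  0.455] turn units [-0.0002  0.0001  0.0001] | pos [497.1 -22.6  81.2] rot [-3.140e+00  1.000e-03  1.509e+00] j [-0.85  0.65  1.11  2.09 -0.78  0.89  0.66] t 51.5 F [ 0.3 -0.6 -2.7] op 24.5
```

```bash

python3 -m crank '[[-0.09,-0.16,0.2,0,0,0],[0,0,0.12,0,0,0],[0,0,0.08,0,0,0],[0,0,0.05,0,0,0],[0,0,0.02,0,0,0],[0,0,0,0,0,0],[0,0,0,0,0,0]]'
python3 -c "from h import *;delta(490.2,-25.7,62.8,1.508)"
```

```text
clock: 52.2
ee_pos: [491.0, -26.3, 63.0]
ee_rot: [3.141, -0.0, 1.508]
force: [-0.6, 0.1, -1.6]
opening: 23.9
gripper_force: 59.9
total shift units [ 0.015 -0.021  0.006] turn units [ 0.     -0.     -0.0001] | pos [491.  -26.3  63. ] rot [ 3.141 -0.     1.508] j [-0.82  0.67  1.07  2.12 -0.81  0.85  0.69] t 52.2 F [-0.6  0.1 -1.6] op 23.9
```

Touching the rollers. I'll release, back off and check everything.

```bash

python3 -m crank '[[0,0,0.02,0,0,0],[0,0,0,0,0,0]]'
python3 -m crank '[[0,0,0,0,0,0],[0,0,0,0,0,0],[0,0,0,0,0,0],[0,0,0,0,0,0],[0,0,0,0,0,0],[0,0,-0.3,0,0,0],[0,0,-0.6,0,0,0],[0,0,-0.6,0,0,0],[0,0,-0.6,0,0,0],[0,0,-0.6,0,0,0],[0,0,-0.6,0,0,0],[0,0,0,0,0,0]]' 0
python3 -m crank '[[0.4,-0.5,0,0,0,0],[0.8,-0.4,0,0,0,0],[0.8,-0.3,0,0,0,0],[0.8,0,0,0,0,0],[0.8,0,0,0,0,0],[0.8,0,0,0,0,0],[0.8,0,0,0,0,0],[0,0,0,0,0,0],[0,0,0,0,0,0]]'
python3 - <<'E'
from h import *
delta(490,200,230)
t=snap('top','t14.png');s=snap('side','s14.png')
yaw=-.0623;c,s_=np.cos(yaw),np.sin(yaw);Rm=np.array([[c,-s_],[s_,c]])
# coupon ends: sample along fixture y at each X at z=72
for X in(-65,0,65):
    ys=np.arange(-125,115,.5);P=np.c_[np.array([ [555.4,-24.8]+Rm@[X,y] for y in ys]),np.full(len(ys),72)]
    uv=proj(t,P).astype(np.float32);g=cv2.remap(t['pixels'],uv[:,0].reshape(1,-1),uv[:,1].reshape(1,-1),1)[0].min(1)
    k=ys[g>115];print(X,k.min(),k.max(),(k.min()+k.max())/2)
a=cv2.resize(t['pixels'][165:270,265:375],(400,382),interpolation=cv2.INTER_CUBIC);b=cv2.resize(s['pixels'][180:290,225:345],(400,367),interpolation=cv2.INTER_CUBIC)
o=np.zeros((382,800,3),np.uint8);o[:,:400]=a;o[:367,400:]=b
cv2.imwrite('pics/c14.png',o[...,::-1])
E
```

```text
clock: 52.4
ee_pos: [491.0, -26.4, 62.9]
ee_rot: [3.141, -0.001, 1.508]
force: [-3.8, 1.5, 10.9]
opening: 24.3
gripper_force: 61.5
clock: 53.6
ee_pos: [492.2, -27.0, 197.1]
ee_rot: [3.137, -0.001, 1.507]
force: [0.3, 0.8, -0.8]
opening: 42.7
gripper_force: 0.0
clock: 54.5
ee_pos: [455.7, 184.2, 193.9]
ee_rot: [-3.141, 0.001, 1.509]
force: [-0.9, -1.1, -0.4]
opening: 42.7
gripper_force: 0.0
total shift units [ 0.445  0.831 -0.904] turn units [0. 0. 0.] | pos [455.7 184.2 193.9] rot [-3.141e+00  1.000e-03  1.509e+00] j [-1.47  0.53  1.36  2.01 -0.59  1.09  0.1 ] t 54.5 F [-0.9 -1.1 -0.4] op 42.7
-65 -123.5 92.5 -15.5
0 -125.0 94.5 -15.25
65 -123.0 114.5 -4.25
```

View pics/c14.png

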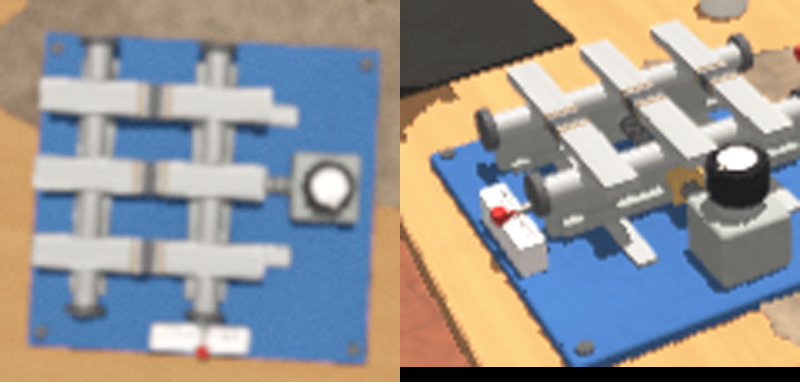

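All three coupons lie flat and square across both rollers, and the pointer is still on the flag. Both mats are empty, so I'm handing it in.

```bash
python3 -c "from plant import ctrl;print(ctrl.close_job())"
```

```text
the job is handed in; nothing more can be done
None
```

The job is handed in (no verdict came back): I opened the support well past the flag and closed it back onto the mark, and all three coupons found lie flat, square and centred across both rollers.

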